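# Reload the mould dryer, set its heat and lock the knob

### The arm

A 6-joint arm with a two-finger parallel gripper is mounted at the origin on the work surface. World frame = base frame: x ahead of the robot, y to its left, z up, the work surface at z = 0. Lengths are in m, angles in rad, forces in N, time in s.
With the tool pointing down it reaches from about 0.25 to 0.775 m from the base axis. Payload 4 kg.
Tool frame: the origin (TCP) lies midway between the tips of the shut fingers; the grasp point (between the pads) lies 19 mm behind it; z points along the fingers, x is the direction in which the jaws open and shut, and the axes are right-handed (so a half turn about z gives the same grasp; the last joint's range is limited). The gripper opens to 94 mm and grips with 3 to 60 N. Pads are 16 mm wide; open, the fingers measure 119 mm over their backs; the gripper's body (75 mm by 177 mm) begins 78 mm behind the grasp point.
Start: joints at [-1.248, 0.087, 1.371, -0, 1.684, -0.103], TCP at [0.227, -0.501, 0.206] pointing down, gripper open.
Joint ranges: [-3.1, 3.1], [-0.76, 2.03], [0.27, 2.55], [-1.08, 4.22], [0.17, 2.65], [-2.57, 2.57]. Speed limits (rad/s): [2.79, 2.79, 3.14, 3.14, 3.14, 3.14].

### API

Orientations are given as [roll, pitch, yaw] about the fixed x, y, z axes, in that order (R = Rz(yaw) Ry(pitch) Rx(roll)).
In Python, from bench import robot gives the robot as it stands.
- The arm moves only by the shell command python3 -m handwheel 'ROWS'. ROWS is a JSON object of lists of equal length, an entry for each row: "delta_pos": the shift along the tool's x, y, z in mm, a list of three; "rotation": the turn, a rotation vector about the tool's x, y, z in rad, a list of three; "claw": the closure, from -1 (fully open) to 1 (shut). In form: {"delta_pos": [[tx, ty, tz], ...], "rotation": [[wx, wy, wz], ...], "claw": [claw, ...]}. A call has exactly 8 rows; each row shifts and turns the commanded pose from where the row before left it, along the tool's axes as they then stand; what a row does not reach is not made up. A row lasts 1/8 s, in which the tool goes at most 62.5 mm and 10.7 degrees, less where a joint would pass 70% of its speed; a pose out of reach is approached as far as the arm can. A call with a gripper value outside its range is refused whole. The fingers move at their own pace and stop on an object; the grip force is fixed at half the most. Time passes only in rows, so rows that do not move let the fingers close, or fill a call up. It gives the time, the measured TCP pose, the force and the opening at its end, in the units of the state.
- robot.get_obs(): the state, without advancing time (a new reading comes with each control period).
- robot.snapshot(name): name is "side" or "top"; returns a dict with "color" (384x512x3 uint8, red, green, blue), "intrinsics" (3x3 intrinsics, pixels), "eye" and "rotation" of the camera in the world. Camera axes: x right, y down, z forward; pixel columns grow to the right and rows downward; lengths in m; the calibration is good to about 2 mm. A picture is of the moment at which its call begins. There is no depth.
- robot.close_job(): hands the job in, once; it reports no verdict.
The state is a dict: "time": time; "joint_positions": joint angles; "qvel": joint speeds; "joint_torque": joint torques, N m; "tool_pos": TCP position; "ee_rot": TCP orientation; "wrist_force": force on the tool from outside, world axes, zero at the start; "wrist_torque": the same for the moment, N m; "width": finger opening in m.
Only numpy, scipy, OpenCV 4.12 (cv2) and the standard library are available. Lean on these libraries where they do the work, as an engineer would, in place of code of your own. Each camera call takes 0.05 s, during which the arm holds its last target.

### The job

Change over the warm-air dryer: lift the dry cutter rings off its two pegs and put them in the white tub, and hang every washed gutter mould mouth down over the dryer's rail, lying lengthwise along it. Once it is loaded, turn the heat regulator so that its pointer stands on the green set mark, and after that slide the clear guard fully over the knob. Leave everything else on the counter where it is.

Things in the scene. Friction and masses are not known exactly. Their poses are not given: they have to be found in the camera images.
- dryer: Countertop warm-air dryer, fixed: white box 230 (x) by 330 (y) mm, top at 70 mm height, with a steel rail and two pegs over the grille in its rear half and a control fascia along its front half. Origin on the counter; the box spans x -125 to +105, y -165 to +165 from it. Its -x side faces the robot, z is up; turned up to 9 degrees.
- rail_mid (a point): Middle of the rail's centre line, at (50, 0, 180) mm in the dryer's frame, axes as the dryer's. The rail is a round steel bar of 12 mm diameter along the dryer's y, on a 12 mm post under each end at y = -155 and +155, each end with a black disc 32 mm wide and 8 mm thick as a stop. It is polished: a knocked mould can slide some centimetres along it. 110 mm of free height below.
- left_peg (a point): Point on the centre line of the +y peg, (50, 185, 170) mm in the dryer's frame: a round 8 mm peg sticking out level from the +y post, y = 155 to 210 mm, its end then bent up 45 degrees (top of the tip at 184 mm height, end at y = 224 mm).
- right_peg (a point): The mirror image at (50, -185, 170) mm: the peg sticks out towards -y.
- ring_left: Dry steel cutter ring, 58 mm outside diameter, 53 mm inside, 26 mm wide, 60 g. Origin at its centre, its axis is its own y. At the start it hangs by its inner face on the +y peg, axis along the peg, centre about 22 mm below the peg's centre line.
- ring_right: The same ring, at the start on the -y peg.
- regulator_grip (a point): On the vertical axis of the heat regulator knob, at grip height, 92 mm above the counter, (-75, 75) mm in the dryer's frame. Black knob: round skirt of 44 mm diameter up to 81 mm height, above it a bar grip 44 mm long (point's x), 13 mm thick, up to 104 mm height. The white line at the bar's -x end is the pointer.
- regulator (a joint): Angle of the knob, rad, 0 to 4.2; at 0 the pointer points to the dryer's -x (the robot); it grows clockwise seen from above. Stays where it is left; turning it takes about 0.06 N m.
- regulator_pointer (a point): Where the pointer's line meets the scale, 30 mm from the knob's axis (beyond the bar's end), 74 mm above the counter.
- set_mark (a joint): Angle of the green set mark round the knob, rad, counted like the knob's angle: the pointer is on the mark when both are equal. The mark lies flat on the white dial and cannot be pushed.
- set_mark_tip (a point): The green mark on the white dial round the knob: its middle, 30 mm from the knob's axis, 74 mm above the counter.
- guard (a joint): Travel of the knob guard, m: 0 = fully open, 0.120 = end of its track, fully over the knob. It slides along the dryer's +y with about 1.5 N of friction and stays where it is left.
- guard_tab (a point): Middle of the top of the guard's yellow tab, 141 mm above the counter. The guard is a clear hood with yellow edges, 74 (x) by 72 (y) mm, open at its +y and -y ends, top face 115 mm above the counter; the tab on it is 36 (x) by 12 (y) by 26 mm high. With the guard at 0 the hood's middle is 120 mm to the -y side of the knob's axis.
- tub: Open white plastic tub, 220 (x) by 160 (y) by 75 mm high, walls 4 mm, floor about 4 mm, loose, 0.4 kg. Origin under its middle.
- mould1: Washed steel gutter mould: a U-shaped channel 70 mm long (its x), 50 mm wide outside (its y), 44 mm inside (42 between the rolled rims), 66 mm high, walls 3 mm, ends open, 110 g. Stands mouth down on its long edges. Origin under its middle, level with those edges; inside of the crown 63 mm above it, so on the rail the origin is 57 mm below the rail's centre line. All alike; some may be absent.
- mould2: Washed steel gutter mould: a U-shaped channel 70 mm long (its x), 50 mm wide outside (its y), 44 mm inside (42 between the rolled rims), 66 mm high, walls 3 mm, ends open, 110 g. Stands mouth down on its long edges. Origin under its middle, level with those edges; inside of the crown 63 mm above it, so on the rail the origin is 57 mm below the rail's centre line.
- mould3: Washed steel gutter mould: a U-shaped channel 70 mm long (its x), 50 mm wide outside (its y), 44 mm inside (42 between the rolled rims), 66 mm high, walls 3 mm, ends open, 110 g. Stands mouth down on its long edges. Origin under its middle, level with those edges; inside of the crown 63 mm above it, so on the rail the origin is 57 mm below the rail's centre line.
- sugar_jar: Bystander: small jar with a red lid, 48 mm wide, 55 mm high. Origin under its middle. Leave it alone.
- nozzle: Bystander: steel piping nozzle, 32 mm wide, 45 mm high. Origin under its middle. Leave it alone.
- extract: Bystander: brown bottle, 40 mm wide, 100 mm high. Origin under its middle. Leave it alone.
- ramekin: Bystander: white ramekin, 66 mm wide, 45 mm high. Origin under its middle. Leave it alone.
- scale: Bystander: flat black kitchen scale, 130 by 170 by 22 mm. Origin under its middle. Leave it alone.
- palette_knife: Bystander: spatula with a black handle, about 200 mm long. Origin under its middle. Leave it alone.
Things that resemble listed ones, but are neither listed nor needed, are in the scene too. What is shaped like the ring_left but blue or orange is not meant.

How it is judged:
By the outcome, as a careful person would: the job done as asked, in the order asked, and still so for the second after the job is handed in, with the robot touching nothing.
Of mould1, mould2, mould3 only 2 to 3 are there at a start; the rules pass over those that are not, and their reading is None.
At some moment in a run one of mould1, mould2, mould3, tub may be knocked a few centimetres aside while the robot is not near it.
Once in a run the grip may slacken for a moment while it holds something.
It also fails if it takes over 208 s, if anything falls off the work surface, if the arm or the gripper's body presses on something with over 40 N, if the wrist force passes 120 N, or if a joint passes its speed limit or range.

## Working session

There is one attempt and no reset: what is moved stays moved. The work goes in short steps, Python scripts to look and compute and a shell command to move; the robot and the scene stay as the last step left them, time stands still between calls to the robot, and variables do not carry over. Pictures are saved under pics/ and viewed, and the job is handed in when it is done.

```bash
ls; mkdir -p pics
python3 - <<'E'
from bench import robot
import cv2, json, numpy as np
o=robot.get_obs(); print(o)
for n in("top","side"):
    s=robot.snapshot(n); cv2.imwrite(f"pics/{n}0.png",s["color"][:,:,::-1]); print(n,s["intrinsics"],s["eye"],s["rotation"])
E
```

```text
pics
{'time': 0.0, 'joint_positions': array([-1.24808663e+00,  8.79467506e-02,  1.37220939e+00, -2.37762735e-05,
        1.68358813e+00, -1.03134167e-01]), 'qvel': array([ 0.00038295,  0.00045218, -0.00023137, -0.00037731, -0.00010967,
        0.00014333]), 'joint_torque': array([ 1.78516011e-04, -3.40176702e+01, -3.02427471e+01,  7.17174145e-02,
        3.31796031e-02, -1.77820466e-04]), 'tool_pos': array([ 0.22700054, -0.50038527,  0.20433144]), 'ee_rot': array([-3.14139465e+00,  2.14261512e-03, -1.14495490e+00]), 'wrist_force': array([ 0.45093478,  0.36220565, -0.0021749 ]), 'wrist_torque': array([-0.00084078,  0.00090357,  0.02236117]), 'width': 0.09385355382747945}
top [[477.28574965   0.         249.51277765]
 [  0.         477.28574965 186.30265068]
 [  0.           0.           1.        ]] [0.34158759 0.04433248 1.49559296] [-2.99052203  0.01146126 -1.58840904]
side [[366.84668918   0.         260.25430904]
 [  0.         366.84668918 194.36843325]
 [  0.           0.           1.        ]] [0.39429056 0.89997817 0.81813209] [-2.23544218 -0.02120033 -2.91253692]
```

View pics/top0.png

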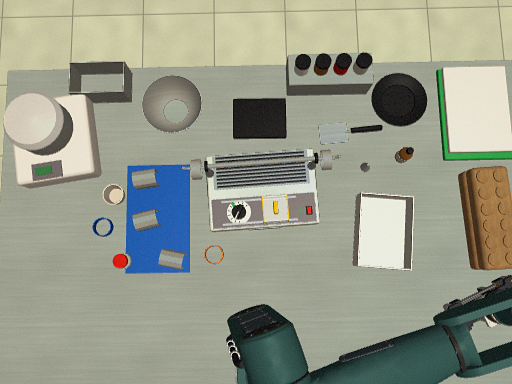

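View pics/side0.png

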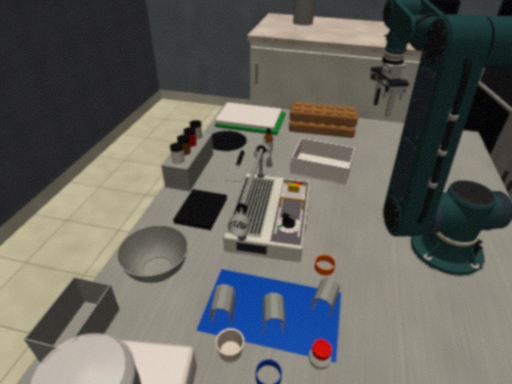

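Top view: up is +x and left is +y. There are three moulds on the blue mat, at about (145,178), (146,220) and (172,259).
- **Tub:** white, at (385,231). The look-alikes are the grey tin (100,80), the white pad (478,110) and the bowl.
- **Rings:** on the pegs at (197,169) and (326,159). The look-alikes are the blue ring (103,227) and the orange ring (214,254).
- **Knob and guard:** knob at (238,212), guard tab at (276,208).

Next I'll take close crops.

```bash
cat > h.py <<'E'
import numpy as np, cv2
from bench import robot
from scipy.spatial.transform import Rotation as Ro
def snap(n,path=None):
    s=robot.snapshot(n)
    if path: cv2.imwrite(path,s["color"][:,:,::-1])
    return s
def RR(s):
    r=np.array(s["rotation"]); return r if r.shape==(3,3) else Ro.from_euler('xyz',r).as_matrix()
def proj(s,P):
    p=RR(s).T@(np.array(P,float)-s["eye"]); q=s["intrinsics"]@p; return q[:2]/q[2]
def back(s,uv,z):
    d=RR(s)@np.linalg.inv(s["intrinsics"])@np.array([uv[0],uv[1],1.]); t=(z-s["eye"][2])/d[2]; return np.array(s["eye"])+t*d
def crop(s,u0,v0,u1,v1,k,path):
    c=s["color"][v0:v1,u0:u1,::-1]; c=cv2.resize(c,None,fx=k,fy=k,interpolation=cv2.INTER_CUBIC)
    st=10
    for u in range((u0//st+1)*st,u1,st):
        cv2.line(c,((u-u0)*k,0),((u-u0)*k,6 if u%50 else 14),(0,0,255),1); cv2.putText(c,str(u),((u-u0)*k-8,18),0,.3,(0,0,255),1)
    for v in range((v0//st+1)*st,v1,st):
        cv2.line(c,(0,(v-v0)*k),(6,(v-v0)*k),(0,0,255),1); cv2.putText(c,str(v),(8,(v-v0)*k+3),0,.3,(0,0,255),1)
    cv2.imwrite(path,c)
E
python3 - <<'E'
from h import *
s=snap("top"); crop(s,180,140,345,240,4,"pics/c1.png"); crop(s,90,150,200,280,4,"pics/c2.png")
t=snap("side"); crop(t,210,140,330,270,4,"pics/c3.png")
for p in [(0.2,0.2,0),(0.4,0,0)]: print(proj(s,p),proj(t,p))
E
```

```text
[205.00735001 306.72851991] [380.27228983 287.41228302]
[268.91232665 239.74319708] [315.80080657 226.75421833]
```

View pics/c1.png

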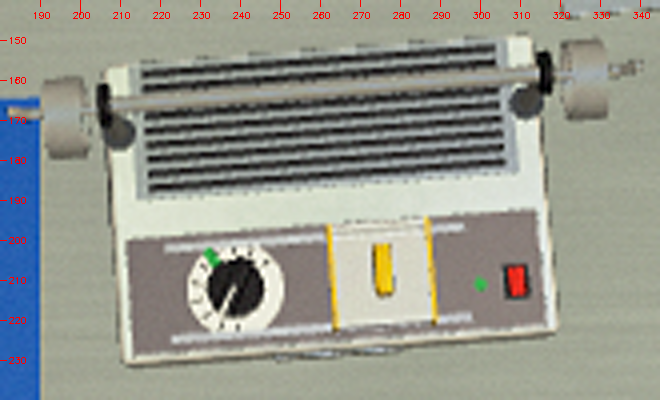

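View pics/c2.png

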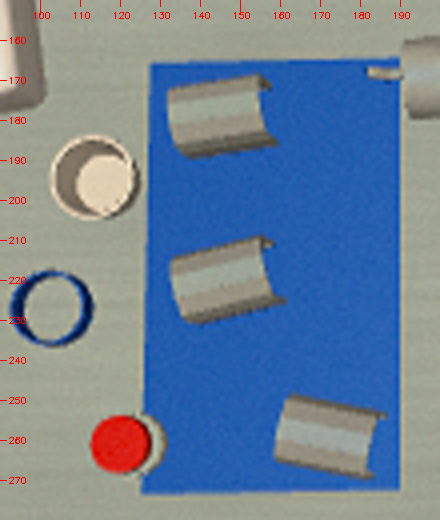

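View pics/c3.png

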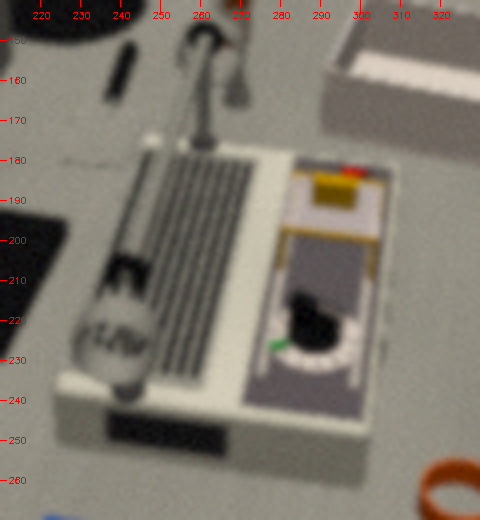

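```bash
cat > fit.py <<'E'
from h import *
from scipy.optimize import least_squares
s=snap("top"); t=snap("side")
def D(p,q): 
    c,si=np.cos(p[2]),np.sin(p[2]); q=np.array(q)/1000.
    return np.array([p[0]+c*q[0]-si*q[1],p[1]+si*q[0]+c*q[1],q[2]])
L=[(s,(105,165,70),(207,157)),(s,(105,-165,70),(312.7,148.7)),(s,(-125,165,70),(211.2,229)),(s,(-125,-165,70),(318.7,221)),(s,(50,155,180),(205.7,166.2)),(s,(50,-155,180),(316.2,158.2)),(s,(-75,75,104),(238.7,211.7)),(s,(-75,-45,141),(275.8,206.8)),
(t,(105,165,70),(225,237)),(t,(-125,165,70),(302,249)),(t,(50,155,180),(241.5,207))]
def f(p): return np.concatenate([proj(c,D(p,q))-uv for c,q,uv in L])
r=least_squares(f,[0.45,0,0]); p=r.x
if __name__=="__main__":
    print("dryer",p,np.degrees(p[2])); print(r.fun.reshape(-1,2).round(1))
    K=D(p,(-75,75,74)); G=back(s,(232.7,204.2),0.074)
    def ang(P):
        d=(P-K)[:2]; c,si=np.cos(-p[2]),np.sin(-p[2]); d=np.array([c*d[0]-si*d[1],si*d[0]+c*d[1]])
        # 0 at -x ; clockwise from above: -x -> +y
        return np.arctan2(d[1],-d[0])
    print("mark",ang(G),np.hypot(*(G-K)[:2])); 
    for uv,z in [((234.5,220.5),.074),((237.2,214.5),.104)]: print("ptr",ang(back(s,uv,z)),np.hypot(*(back(s,uv,z)-K)[:2]))
    for n,q in dict(rm=(50,0,180),lp=(50,185,170),rp=(50,-185,170),lring=(50,185,148),knob=(-75,75,92),tab=(-75,-45,141)).items(): print(n,D(p,q).round(4))
E
python3 fit.py
```

```text
dryer [0.55972276 0.01971572 0.05430338] 3.1113547284793475
[[-1.7 -1.2]
 [ 0.4 -0.7]
 [-1.4  2.1]
 [ 1.5  2.1]
 [ 0.3  0.1]
 [-0.2  0.1]
 [-0.4 -0.5]
 [ 4.1  0. ]
 [-2.9  0.7]
 [ 0.3  0.1]
 [-0.2  1.7]]
mark 2.567175581959714 0.029955871202078124
ptr 0.5331779558559182 0.02788879068990991
ptr 0.39697473773166747 0.010361650286807371
rm [0.6096 0.0224 0.18  ]
lp [0.5996 0.2072 0.17  ]
rp [ 0.6197 -0.1623  0.17  ]
lring [0.5996 0.2072 0.148 ]
knob [0.4808 0.0905 0.092 ]
tab [ 0.4873 -0.0293  0.141 ]
```

```bash
cat > obj.py <<'E'
from h import *
from scipy.optimize import minimize, least_squares
def mpts(m):
    x,y,a=m; P=[]
    prof=[(-25,0),(25,0),(-25,41),(25,41)]+[(25*np.cos(q),41+25*np.sin(q)) for q in np.linspace(0,np.pi,13)]
    for X in(-35,35):
        for Y,Z in prof: P.append((x+(np.cos(a)*X-np.sin(a)*Y)/1000,y+(np.sin(a)*X+np.cos(a)*Y)/1000,Z/1000))
    return P
def sil(s,m,k=4):
    p=np.array([proj(s,q) for q in mpts(m)]); h=cv2.convexHull((p*k*16).astype(np.int32))
    M=np.zeros((384*k,512*k),np.uint8); cv2.fillConvexPoly(M,h,1,cv2.LINE_8,4); return M
def fitm(s,uv,a0,box=30):
    k=4; im=s["color"].astype(int); blue=(im[:,:,2]-im[:,:,0]>60).astype(np.uint8)
    u,v=uv; sub=np.zeros((384,512),np.uint8); sub[v-box:v+box,u-box:u+box]=1-blue[v-box:v+box,u-box:u+box]
    n,l,st,_=cv2.connectedComponentsWithStats(sub,connectivity=4)
    comp=(l==l[v,u]).astype(np.float32)
    f=cv2.resize(comp,None,fx=k,fy=k,interpolation=cv2.INTER_LINEAR)>.5
    # resize aligns pixel centres at (i+.5)*k-.5
    p0=back(s,uv,0.06)
    def cost(m): return np.count_nonzero((sil(s,(m[0],m[1],m[2]))>0)!=np.roll(f,(-2,-2),(0,1)))
    r=minimize(cost,[p0[0],p0[1],a0],method="Nelder-Mead",options=dict(initial_simplex=[[p0[0],p0[1],a0],[p0[0]+.01,p0[1],a0],[p0[0],p0[1]+.01,a0],[p0[0],p0[1],a0+.2]],xatol=1e-4,fatol=1))
    return r.x,r.fun,f.sum()
def tub(s,c):
    P=[back(s,q,.075) for q in c]; return np.mean(P,0),P
E
python3 - <<'E'
from obj import *
s=snap("top")
for uv,a in [((145,178),1.45),((146,220),1.4),((172,259),1.8)]: print(fitm(s,uv,a))
crop(s,345,180,425,280,5,"pics/tub.png")
c,P=tub(s,[(359,193),(413,195),(410,270),(355,267)]); print(c,np.round(P,3))
E
```

```text
(array([0.59680736, 0.38248709, 1.71722382]), np.float64(922.0), np.int64(7020))
(array([0.46845961, 0.37740765, 1.80945581]), np.float64(932.0), np.int64(6956))
(array([0.34648314, 0.29691068, 1.36206755]), np.float64(846.0), np.int64(6796))
[ 0.41717655 -0.33949133  0.075     ] [[ 0.531 -0.271  0.075]
 [ 0.522 -0.432  0.075]
 [ 0.302 -0.408  0.075]
 [ 0.313 -0.248  0.075]]
```

View pics/tub.png

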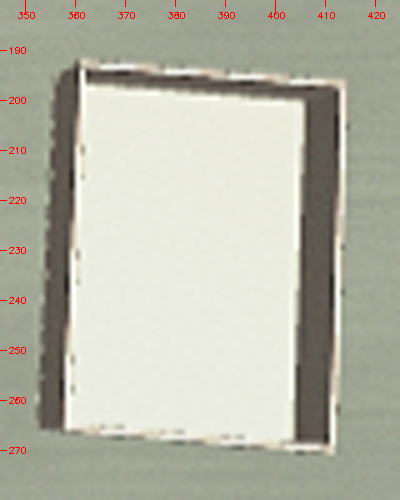

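Run:
```python
import fit
from obj import *
s=fit.s; t=fit.t
p=fit.p
for name,cam,box,k in(("top",s,(90,145,345,280),3),("side",t,(190,130,370,350),3)):
    im=dict(color=cam["color"].copy()); 
    u0,v0,u1,v1=box
    big=cv2.resize(cam["color"][v0:v1,u0:u1,::-1],None,fx=k,fy=k,interpolation=cv2.INTER_CUBIC)
    def P(q): a=proj(cam,q); return tuple(int(x) for x in ((a-[u0,v0]+.5)*k))
    for m in [(.5968,.3825,1.717),(.4685,.3774,1.809),(.3465,.2969,1.362)]:
        h=cv2.convexHull(np.array([P(q) for q in mpts(m)],np.int32)); cv2.polylines(big,[h],True,(0,255,0),1)
    D=lambda *q:P(fit.D(p,q))
    for z in(0,70): cv2.polylines(big,[np.array([D(-125,-165,z),D(105,-165,z),D(105,165,z),D(-125,165,z)],np.int32)],True,(0,0,255),1)
    cv2.line(big,D(50,-155,180),D(50,155,180),(255,0,255),1)
    for sg in(1,-1):
        for yy in(172,198):
            cv2.polylines(big,[np.array([D(50+29*np.cos(a),sg*yy,148+29*np.sin(a)) for a in np.linspace(0,6.28,20)],np.int32)],True,(255,255,0),1)
    cv2.polylines(big,[np.array([D(-75+22*np.cos(a),75+22*np.sin(a),78) for a in np.linspace(0,6.28,20)],np.int32)],True,(255,0,0),1)
    cv2.imwrite(f"pics/ov_{name}.png",big)
```

```text
(no output)
```

View pics/ov_top.png

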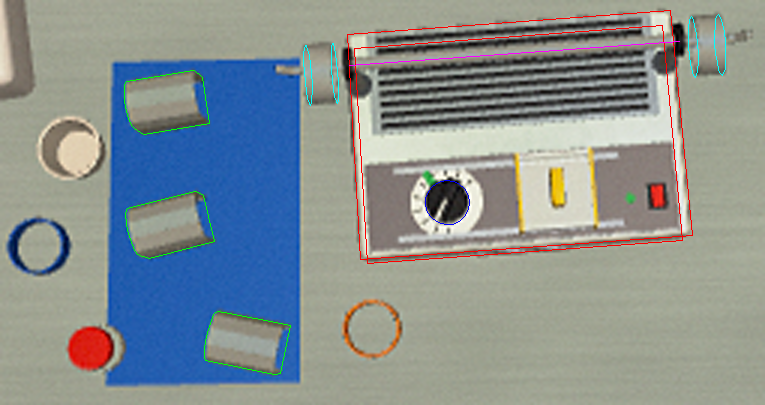

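View pics/ov_side.png

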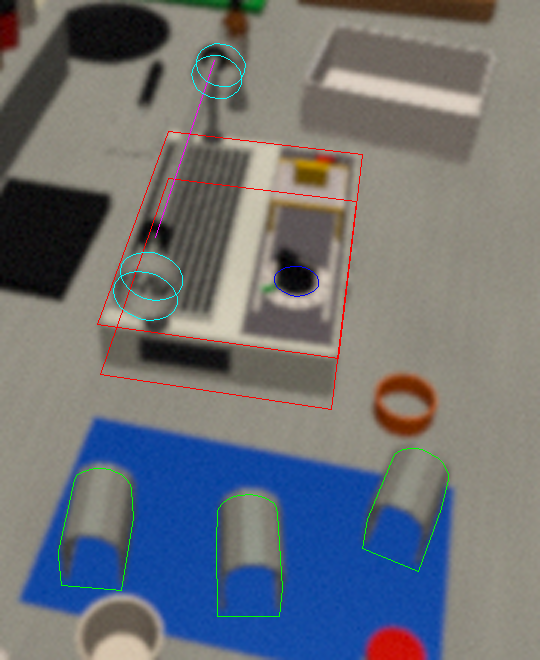

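```bash
cat >> h.py <<'E'
def plan(x,y,z,yaw=None):
    o=robot.get_obs(); R=Ro.from_euler('xyz',o["ee_rot"]).as_matrix(); d=R.T@(np.array([x,y,z])-o["tool_pos"])*1000
    print("t%.1f"%o["time"],"tcp",o["tool_pos"].round(4),"rot",o["ee_rot"].round(3),"w%.1f"%(o["width"]*1000),"F",o["wrist_force"].round(1),"-> tool mm",d.round(1),"wz",None if yaw is None else round(-(yaw-o["ee_rot"][2]),3))
E
python3 -m handwheel '{"delta_pos":[[0,0,-50],[0,0,-50],[0,0,0],[0,0,0],[0,0,0],[0,0,0],[0,0,0],[0,0,0]],"rotation":[[0,0,-0.15],[0,0,-0.15],[0,0,-0.15],[0,0,-0.15],[0,0,-0.15],[0,0,-0.15],[0,0,-0.15],[0,0,-0.15]],"claw":[-1,-1,-1,-1,-1,-1,-1,-1]}'
python3 -c "
from h import *
plan(.6197,-.1623,.26,.0543)"
```

```text
time: 1.45
tool_pos: [0.2272, -0.5009, 0.3056]
ee_rot: [3.141, -0.0, 0.06]
wrist_force: [0.4, -0.2, 1.5]
width: 0.094
t1.4 tcp [ 0.2272 -0.5009  0.3056] rot [ 3.141 -0.     0.06 ] w94.0 F [ 0.4 -0.2  1.5] -> tool mm [ 412.1 -314.5   45.5] wz 0.006
```

```bash
python3 -m handwheel '{"delta_pos":[[48,-37,0],[48,-37,0],[48,-37,0],[48,-37,0],[48,-37,0],[48,-37,0],[48,-37,0],[48,-37,0]],"rotation":[[0,0,0.006],[0,0,0],[0,0,0],[0,0,0],[0,0,0],[0,0,0],[0,0,0],[0,0,0]],"claw":[-1,-1,-1,-1,-1,-1,-1,-1]}'
python3 -c "
from h import *
plan(.6197,-.1623,.129,.0543)
s=snap('top'); crop(s,270,120,380,230,5,'pics/r1.png')"
```

```text
time: 2.45
tool_pos: [0.5973, -0.1847, 0.3056]
ee_rot: [3.141, -0.0, 0.049]
wrist_force: [0.1, -1.1, -0.3]
width: 0.094
t2.5 tcp [ 0.5973 -0.1847  0.3056] rot [ 3.141 -0.     0.049] w94.0 F [ 0.1 -1.1 -0.3] -> tool mm [ 23.4 -21.4 176.6] wz -0.005
```

View pics/r1.png

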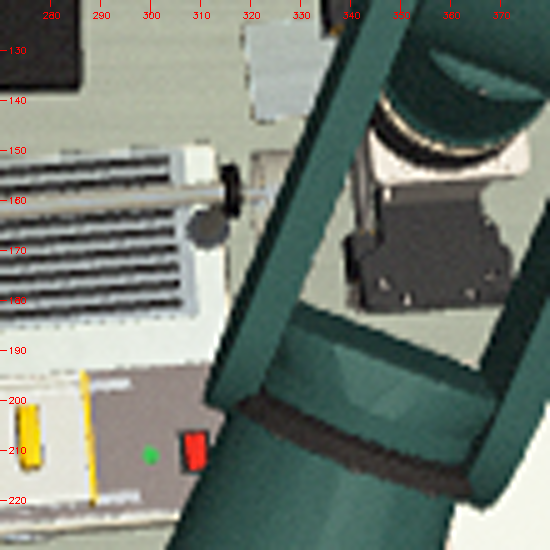

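```bash
python3 -m handwheel '{"delta_pos":[[12,-11,0],[11.4,-10.4,0],[0,0,30],[0,0,40],[0,0,40],[0,0,40],[0,0,26],[0,0,0]],"rotation":[[0,0,-0.005],[0,0,0],[0,0,0],[0,0,0],[0,0,0],[0,0,0],[0,0,0],[0,0,0]],"claw":[-1,-1,-1,-1,-1,-1,-1,-1]}'
python3 -c "
from h import *
plan(.6197,-.1623,.129,.0543)
s=snap('side'); crop(s,180,110,330,220,5,'pics/r2.png')"
```

```text
time: 3.5
tool_pos: [0.6163, -0.1639, 0.1269]
ee_rot: [-3.14, 0.005, 0.052]
wrist_force: [-0.3, 0.5, -0.6]
width: 0.094
t3.5 tcp [ 0.6163 -0.1639  0.1269] rot [-3.14   0.005  0.052] w94.0 F [-0.3  0.5 -0.6] -> tool mm [ 3.5 -1.4 -2.1] wz -0.002
```

View pics/r2.png

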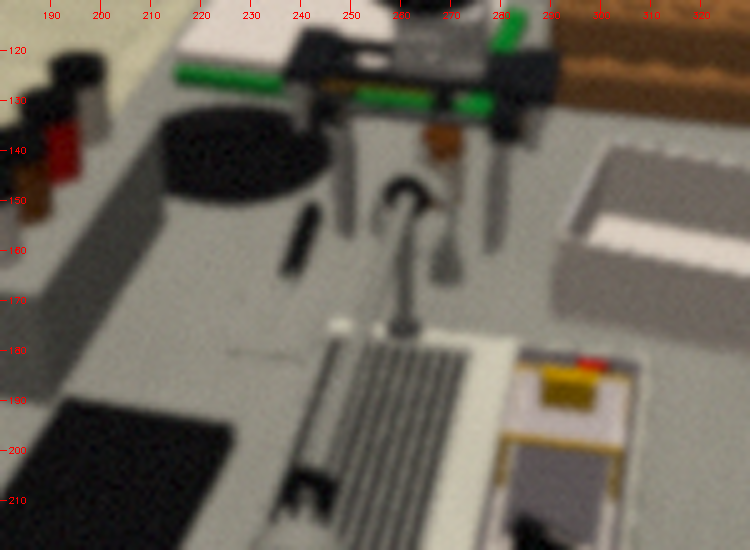

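```bash
python3 -m handwheel '{"delta_pos":[[3,-1,-2],[0,0,0],[0,0,0],[0,0,0],[0,0,0],[0,0,0],[0,0,0],[0,0,0]],"rotation":[[0,0,0],[0,0,0],[0,0,0],[0,0,0],[0,0,0],[0,0,0],[0,0,0],[0,0,0]],"claw":[-1,0.2,0.4,1,1,1,1,1]}'
python3 -c "
from h import *
plan(.6197,-.1623,.129,.0543)
"
```

```text
time: 4.55
tool_pos: [0.6211, -0.1624, 0.1315]
ee_rot: [-3.142, 0.0, 0.054]
wrist_force: [-0.0, -0.1, -0.2]
width: 0.0565
t4.5 tcp [ 0.6211 -0.1624  0.1315] rot [-3.142  0.     0.054] w56.5 F [-0.  -0.1 -0.2] -> tool mm [-1.4 -0.2  2.5] wz -0.0
```

```bash
python3 -m handwheel '{"delta_pos":[[0,0,0],[0,0,-8],[0,0,-8],[0,0,-7],[0,0,0],[0,0,0],[0,0,0],[0,0,0]],"rotation":[[0,0,0],[0,0,0],[0,0,0],[0,0,0],[0,0,0],[0,0,0],[0,0,0],[0,0,0]],"claw":[1,1,1,1,1,1,1,1]}'
python3 -c "
from h import *
plan(.6197,-.1623,.152,.0543)
s=snap('side'); crop(s,200,110,330,200,6,'pics/r3.png')"
```

```text
time: 5.55
tool_pos: [0.621, -0.1624, 0.1541]
ee_rot: [-3.141, 0.001, 0.054]
wrist_force: [0.4, 0.5, -0.6]
width: 0.0564
t5.5 tcp [ 0.621  -0.1624  0.1541] rot [-3.141e+00  1.000e-03  5.400e-02] w56.4 F [ 0.4  0.5 -0.6] -> tool mm [-1.3 -0.2  2.1] wz -0.0
```

View pics/r3.png

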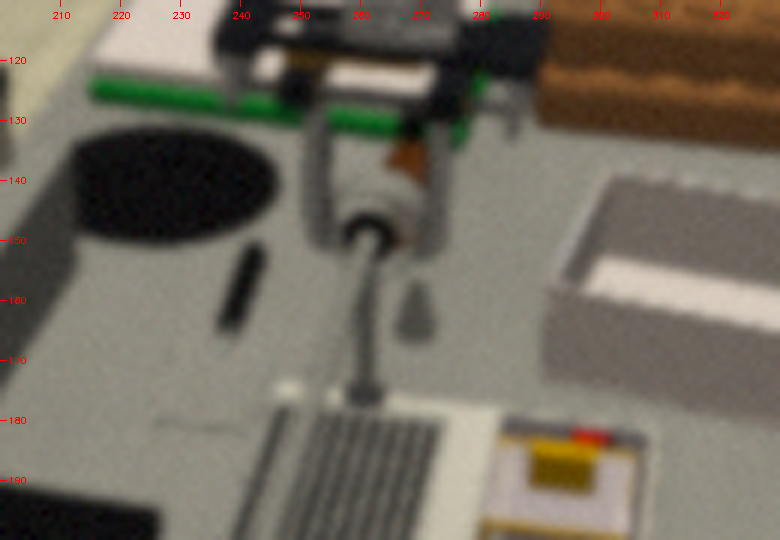

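Run:
```python
import fit
from h import *
D=lambda *q:fit.D(fit.p,q)
for z in (165,172,180,188):
  print(z,proj(fit.t,D(50,-172,z)).round(1),[proj(fit.t,D(50,-172,z+d)).round(1)[1] for d in(29,-29)],"x edges",[proj(fit.t,D(50+d,-172,z)).round(1) for d in(29,-29)])
print(proj(fit.t,D(50,-155,180)),proj(fit.t,D(50,-155,196)),proj(fit.t,D(50,-155,164)))
```

```text
165 [261.9 151. ] [np.float64(143.6), np.float64(158.2)] x edges [array([253.5, 150.1]), array([270.3, 151.9])]
172 [261.9 149.2] [np.float64(141.7), np.float64(156.5)] x edges [array([253.5, 148.3]), array([270.4, 150.2])]
180 [262.  147.2] [np.float64(139.6), np.float64(154.5)] x edges [array([253.6, 146.3]), array([270.5, 148.1])]
188 [262.1 145.1] [np.float64(137.5), np.float64(152.5)] x edges [array([253.6, 144.2]), array([270.6, 146.1])]
[261.13425398 149.76072316] [261.24379106 145.59743567] [261.02646717 153.85748667]
```

```bash
python3 -m handwheel '{"delta_pos":[[0,10,0],[0,12,0],[0,12,0],[0,12,0],[0,12,0],[0,12,0],[0,10,0],[0,0,0]],"rotation":[[0,0,0],[0,0,0],[0,0,0],[0,0,0],[0,0,0],[0,0,0],[0,0,0],[0,0,0]],"claw":[1,1,1,1,1,1,1,1]}'
python3 -c "
from h import *
plan(.42,-.34,.30,.0543)
s=snap('side'); crop(s,200,90,330,180,6,'pics/r4.png')"
```

```text
time: 6.7
tool_pos: [0.6254, -0.2432, 0.1543]
ee_rot: [3.142, 0.0, 0.053]
wrist_force: [0.2, 0.2, -1.4]
width: 0.0561
t6.7 tcp [ 0.6254 -0.2432  0.1543] rot [3.142 0.    0.053] w56.1 F [ 0.2  0.2 -1.4] -> tool mm [-210.3   85.8 -145.7] wz -0.001
```

View pics/r4.png

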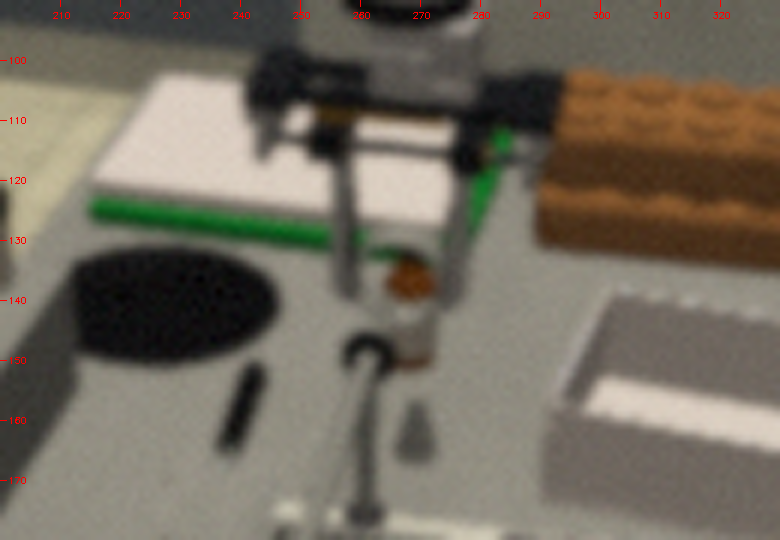

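```bash
python3 -m handwheel '{"delta_pos":[[0,0,-50],[0,0,-50],[-35,18,0],[-35,18,0],[-35,18,0],[-35,18,0],[-35,18,0],[-35,16,0]],"rotation":[[0,0,0],[0,0,0],[0,0,0],[0,0,0],[0,0,0],[0,0,0],[0,0,0],[0,0,0]],"claw":[1,1,1,1,1,1,1,1]}'
python3 -c "
from h import *
plan(.42,-.36,.026,.0543)
s=snap('top'); crop(s,320,160,440,290,4,'pics/r5.png')"
```

```text
time: 7.75
tool_pos: [0.4206, -0.3595, 0.2547]
ee_rot: [3.141, -0.0, 0.055]
wrist_force: [-0.4, -0.3, -0.5]
width: 0.0562
t7.8 tcp [ 0.4206 -0.3595  0.2547] rot [ 3.141 -0.     0.055] w56.2 F [-0.4 -0.3 -0.5] -> tool mm [ -0.7   0.4 228.7] wz 0.001
```

View pics/r5.png

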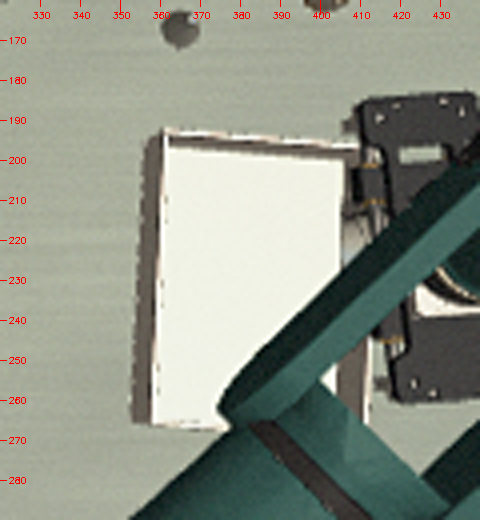

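```bash
python3 -m handwheel '{"delta_pos":[[0,0,45],[0,0,50],[0,0,50],[0,0,40],[0,0,25],[0,0,18],[0,0,0],[0,0,0]],"rotation":[[0,0,0],[0,0,0],[0,0,0],[0,0,0],[0,0,0],[0,0,0],[0,0,0],[0,0,0]],"claw":[1,1,1,1,1,1,1,1]}'
python3 -m handwheel '{"delta_pos":[[0,0,0],[0,0,0],[0,0,0],[0,0,0],[0,0,-20],[0,0,-60],[0,0,-60],[0,0,-60]],"rotation":[[0,0,0],[0,0,0],[0,0,0],[0,0,0],[0,0,0],[0,0,0],[0,0,0],[0,0,0]],"claw":[0.1,-0.4,-0.5,-0.5,-0.5,-0.5,-0.5,-0.5]}'
python3 -c "
from h import *
plan(.589,.28,.24,.0543)
s=snap('top'); crop(s,320,160,440,290,4,'pics/r6.png')
s=snap('side'); crop(s,250,110,380,190,5,'pics/r7.png')"
```

```text
time: 8.8
tool_pos: [0.4224, -0.3602, 0.0279]
ee_rot: [3.14, -0.002, 0.054]
wrist_force: [-0.2, 0.3, -0.4]
width: 0.0562
time: 9.8
tool_pos: [0.4213, -0.3593, 0.2284]
ee_rot: [3.141, -0.0, 0.054]
wrist_force: [0.9, -0.3, -0.1]
width: 0.0704
t9.8 tcp [ 0.4213 -0.3593  0.2284] rot [ 3.141 -0.     0.054] w70.4 F [ 0.9 -0.3 -0.1] -> tool mm [ 201.9 -629.3  -11.7] wz -0.0
```

View pics/r6.png

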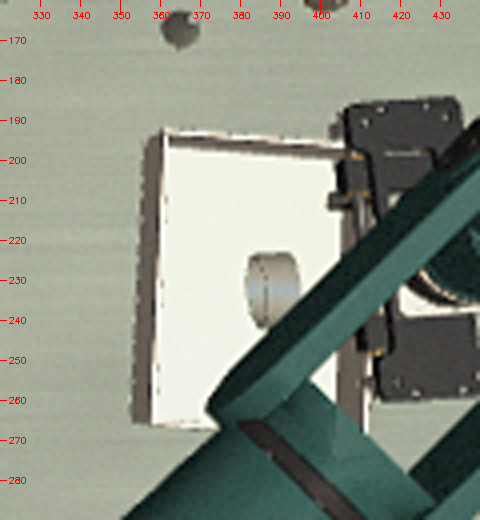

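View pics/r7.png

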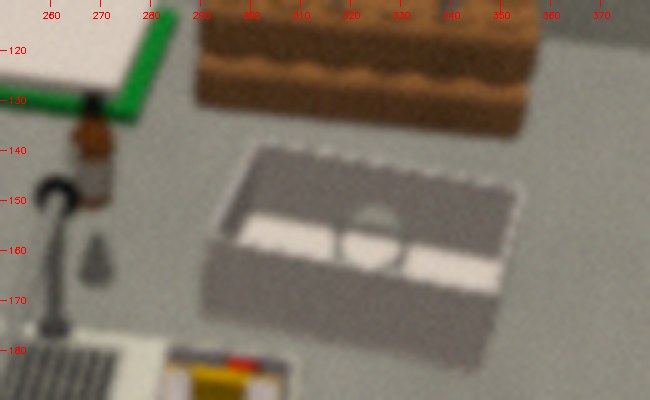

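```bash
python3 -m handwheel '{"delta_pos":[[0,0,-45],[22,-57,0],[22,-57,0],[22,-57,0],[22,-57,0],[22,-57,0],[22,-57,0],[22,-57,0]],"rotation":[[0,0,0],[0,0,0],[0,0,0],[0,0,0],[0,0,0],[0,0,0],[0,0,0],[0,0,0]],"claw":[-1,-1,-1,-1,-1,-1,-1,-1]}'
python3 -m handwheel '{"delta_pos":[[22,-57,0],[22,-57,0],[11,-42,0],[0,0,0],[0,0,0],[0,0,0],[0,0,0],[0,0,0]],"rotation":[[0,0,0],[0,0,0],[0,0,0],[0,0,0],[0,0,0],[0,0,0],[0,0,0],[0,0,0]],"claw":[-1,-1,-1,-1,-1,-1,-1,-1]}'
python3 -c "
from h import *
plan(.5996,.2072,.129,.0543)
s=snap('side','pics/l0.png'); crop(s,190,80,340,250,4,'pics/l1.png')"
```

```text
time: 10.9
tool_pos: [0.5539, 0.0492, 0.2706]
ee_rot: [3.141, 0.001, 0.054]
wrist_force: [0.2, -1.7, 0.3]
width: 0.0941
time: 11.9
tool_pos: [0.6003, 0.2051, 0.2718]
ee_rot: [3.142, -0.001, 0.053]
wrist_force: [0.3, 0.2, -0.3]
width: 0.0939
t11.9 tcp [0.6003 0.2051 0.2718] rot [ 3.142e+00 -1.000e-03  5.300e-02] w93.9 F [ 0.3  0.2 -0.3] -> tool mm [ -0.7  -2.1 142.8] wz -0.002
```

View pics/l1.png

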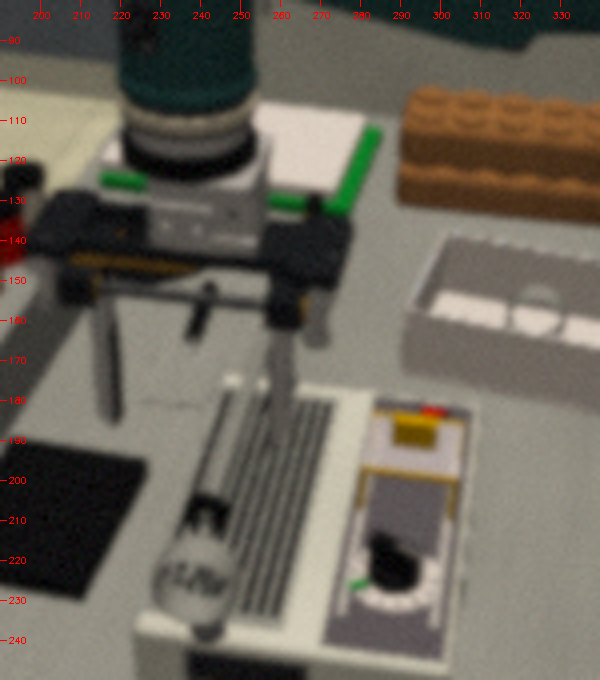

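```bash
python3 -m handwheel '{"delta_pos":[[-0.7,-2,30],[0,0,45],[0,0,40],[0,0,28],[0,0,0],[0,0,0],[0,0,0],[0,0,0]],"rotation":[[0,0,0],[0,0,0],[0,0,0],[0,0,0],[0,0,0],[0,0,0],[0,0,0],[0,0,0]],"claw":[-1,-1,-1,-1,-1,-1,-1,-1]}'
python3 -c "
from h import *
plan(.5996,.2072,.129,.0543)
s=snap('side','pics/l0.png'); crop(s,190,130,320,270,4,'pics/l2.png')"
```

```text
time: 12.95
tool_pos: [0.6003, 0.2081, 0.1301]
ee_rot: [-3.141, -0.003, 0.054]
wrist_force: [-0.1, 0.3, 0.1]
width: 0.0939
t12.9 tcp [0.6003 0.2081 0.1301] rot [-3.141e+00 -3.000e-03  5.400e-02] w93.9 F [-0.1  0.3  0.1] -> tool mm [-0.7  0.9  1.1] wz -0.0
```

View pics/l2.png

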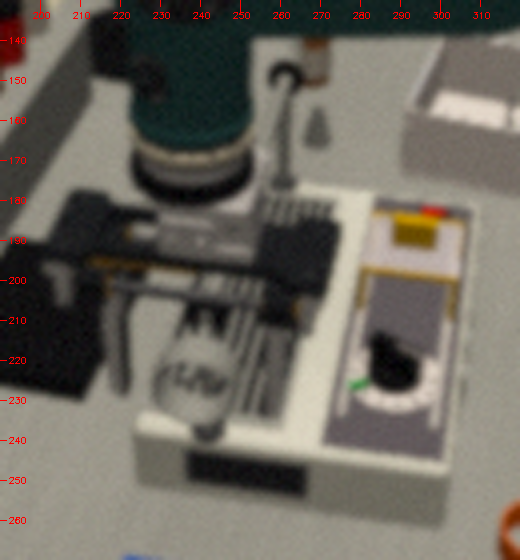

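Run:
```python
import fit
from h import *
D=lambda *q:fit.D(fit.p,q)
s=snap('side')
for dx in(-.05,.05): print("tip",proj(s,[.6003+dx,.208+dx*.054,.130]))
for z in(142,148,155): print(z,proj(s,D(50,198,z)),[proj(s,D(50,198,z+d))[1] for d in(29,-29)])
crop(s,210,190,280,250,10,'pics/l3.png')
```

```text
tip [256.97953513 232.55259229]
tip [220.75274238 227.51237955]
142 [237.94841381 229.89200365] [np.float64(221.80059696389782), np.float64(237.69166959348001)]
148 [237.91144996 228.24238781] [np.float64(220.08857938790828), np.float64(236.1011048866557)]
155 [237.86796761 226.30186588] [np.float64(218.07433873169566), np.float64(234.23032749820175)]
```

View pics/l3.png

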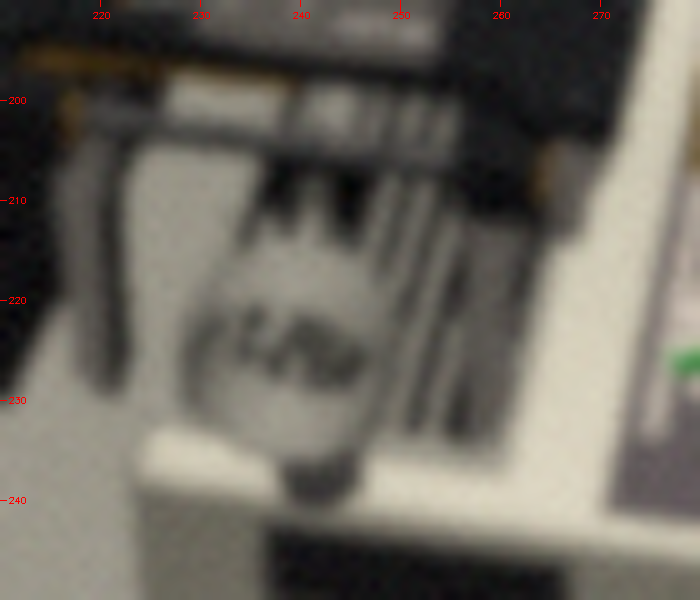

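```bash
python3 -m handwheel '{"delta_pos":[[0,0,0],[0,0,0],[0,0,0],[0,0,0],[0,0,0],[0,0,0],[0,0,0],[0,0,0]],"rotation":[[0,0,0],[0,0,0],[0,0,0],[0,0,0],[0,0,0],[0,0,0],[0,0,0],[0,0,0]],"claw":[0,0.4,1,1,1,1,1,1]}'
python3 -m handwheel '{"delta_pos":[[0,0,-8],[0,0,-8],[0,0,-7],[0,0,0],[0,0,0],[0,0,0],[0,0,0],[0,0,0]],"rotation":[[0,0,0],[0,0,0],[0,0,0],[0,0,0],[0,0,0],[0,0,0],[0,0,0],[0,0,0]],"claw":[1,1,1,1,1,1,1,1]}'
python3 -c "
from h import *
plan(.5996,.2072,.152,.0543)
s=snap('side'); crop(s,190,130,320,270,4,'pics/l4.png')"
```

```text
time: 14.15
tool_pos: [0.5995, 0.2079, 0.1284]
ee_rot: [3.141, 0.0, 0.054]
wrist_force: [0.1, 0.3, 0.1]
width: 0.0565
time: 15.15
tool_pos: [0.5994, 0.2079, 0.1512]
ee_rot: [3.141, 0.0, 0.054]
wrist_force: [-0.8, 0.3, -0.6]
width: 0.0563
t15.2 tcp [0.5994 0.2079 0.1512] rot [3.141 0.    0.054] w56.3 F [-0.8  0.3 -0.6] -> tool mm [ 0.2  0.7 -0.8] wz -0.0
```

View pics/l4.png

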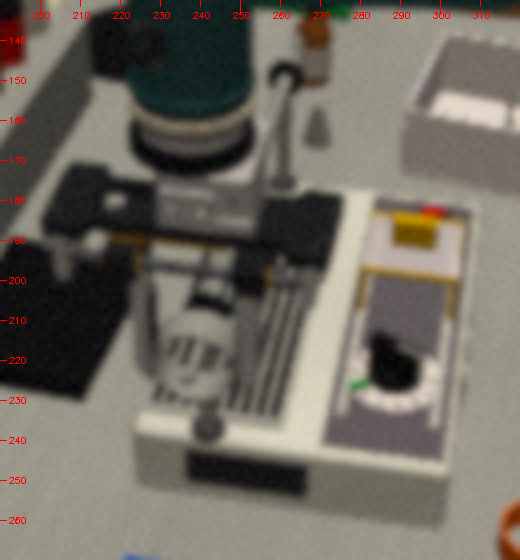

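```bash
python3 -m handwheel '{"delta_pos":[[0,-10,0],[0,-12,0],[0,-12,0],[0,-12,0],[0,-12,0],[0,-12,0],[0,-10,0],[0,0,-10]],"rotation":[[0,0,0],[0,0,0],[0,0,0],[0,0,0],[0,0,0],[0,0,0],[0,0,0],[0,0,0]],"claw":[1,1,1,1,1,1,1,1]}'
python3 -c "
from h import *
plan(.40,-.305,.29,.0543)
s=snap('side'); crop(s,190,130,320,270,4,'pics/l5.png')"
```

```text
time: 16.2
tool_pos: [0.5944, 0.2884, 0.1605]
ee_rot: [3.141, 0.002, 0.055]
wrist_force: [0.3, -0.1, -0.6]
width: 0.0562
t16.2 tcp [0.5944 0.2884 0.1605] rot [3.141e+00 2.000e-03 5.500e-02] w56.2 F [ 0.3 -0.1 -0.6] -> tool mm [-227.1  581.9 -128.4] wz 0.001
```

View pics/l5.png

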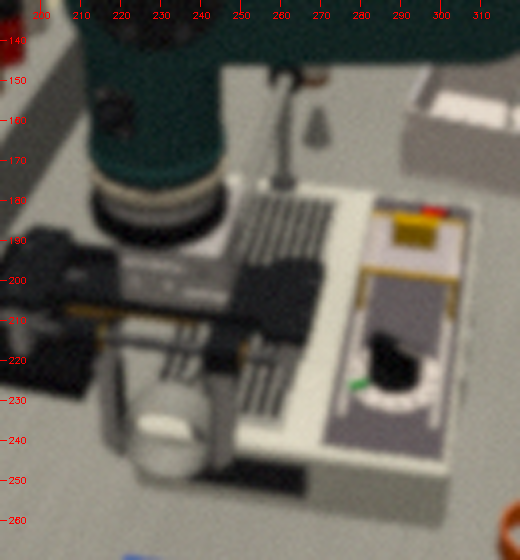

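```bash
python3 -m handwheel '{"delta_pos":[[0,0,-43],[0,0,-43],[0,0,-42],[-20.6,52.9,0],[-20.6,52.9,0],[-20.6,52.9,0],[-20.6,52.9,0],[-20.6,52.9,0]],"rotation":[[0,0,0],[0,0,0],[0,0,0],[0,0,0],[0,0,0],[0,0,0],[0,0,0],[0,0,0]],"claw":[1,1,1,1,1,1,1,1]}'
python3 -m handwheel '{"delta_pos":[[-20.6,52.9,0],[-20.6,52.9,0],[-20.6,52.9,0],[-20.6,52.9,0],[-20.6,52.9,0],[-20.6,52.9,0],[0,0,0],[0,0,0]],"rotation":[[0,0,0],[0,0,0],[0,0,0],[0,0,0],[0,0,0],[0,0,0],[0,0,0],[0,0,0]],"claw":[1,1,1,1,1,1,1,1]}'
python3 -c "
from h import *
plan(.40,-.305,.027,.0543)
s=snap('top'); crop(s,320,160,440,290,4,'pics/l6.png')"
```

```text
time: 17.25
tool_pos: [0.5058, 0.016, 0.2905]
ee_rot: [3.141, -0.002, 0.053]
wrist_force: [0.1, -0.0, 0.5]
width: 0.0564
time: 18.25
tool_pos: [0.4002, -0.3054, 0.2901]
ee_rot: [3.141, -0.001, 0.053]
wrist_force: [0.3, -0.0, 0.5]
width: 0.0567
t18.2 tcp [ 0.4002 -0.3054  0.2901] rot [ 3.141e+00 -1.000e-03  5.300e-02] w56.7 F [ 0.3 -0.   0.5] -> tool mm [ -0.4  -0.4 263.1] wz -0.001
```

View pics/l6.png

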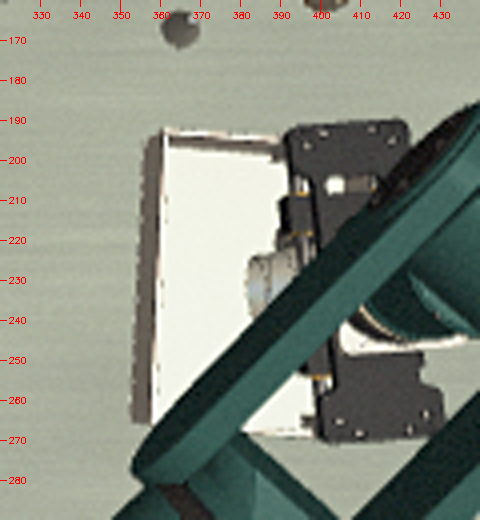

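```bash
python3 -m handwheel '{"delta_pos":[[0,0,50],[0,0,55],[0,0,55],[0,0,45],[0,0,30],[0,0,27],[0,0,0],[0,0,0]],"rotation":[[0,0,0],[0,0,0],[0,0,0],[0,0,0],[0,0,0],[0,0,0],[0,0,0],[0,0,0]],"claw":[1,1,1,1,1,1,1,1]}'
python3 -m handwheel '{"delta_pos":[[0,0,0],[0,0,0],[0,0,0],[0,0,-20],[0,0,-60],[0,0,-60],[0,0,-60],[0,0,-50]],"rotation":[[0,0,0],[0,0,0],[0,0,0],[0,0,0],[0,0,0],[0,0,0],[0,0,0],[0,0,0]],"claw":[0.1,-0.4,-0.5,-0.5,-0.5,-0.5,-0.5,-0.5]}'
python3 -m handwheel '{"delta_pos":[[0,-55,0],[0,-60,0],[0,-60,0],[0,-60,0],[0,-60,0],[0,-60,0],[0,-60,0],[0,-60,0]],"rotation":[[0,0,0],[0,0,0],[0,0,0],[0,0,0],[0,0,0],[0,0,0],[0,0,0],[0,0,0]],"claw":[-1,-1,-1,-1,-1,-1,-1,-1]}'
python3 - <<'E'
from obj import *
s=snap("top","pics/t2.png")
crop(s,90,150,430,290,2,'pics/t3.png')
for uv,a in [((145,178),1.72),((146,220),1.8),((172,259),1.36)]: print(fitm(s,uv,a))
plan(.3465,.2969,.25,.0543)
E
```

```text
time: 19.3
tool_pos: [0.4015, -0.3053, 0.029]
ee_rot: [3.14, -0.002, 0.056]
wrist_force: [-0.9, 0.7, -0.2]
width: 0.0567
time: 20.3
tool_pos: [0.4003, -0.3057, 0.2806]
ee_rot: [3.139, -0.002, 0.054]
wrist_force: [0.8, -0.1, 0.3]
width: 0.0704
time: 21.3
tool_pos: [0.3742, 0.1706, 0.278]
ee_rot: [-3.142, -0.002, 0.054]
wrist_force: [0.5, -0.4, 0.6]
width: 0.094
(array([0.59683543, 0.38246128, 1.71420305]), np.float64(932.0), np.int64(7004))
(array([0.46830551, 0.37656745, 1.80446562]), np.float64(11499.0), np.int64(17472))
(array([0.37593277, 0.32974859, 0.57339267]), np.float64(43274.0), np.int64(50912))
t21.4 tcp [0.3726 0.1776 0.2775] rot [-3.135  0.     0.064] w94.1 F [-0.4  2.4 -0.1] -> tool mm [ -18.4 -120.5   28.3] wz 0.01
```

View pics/t3.png

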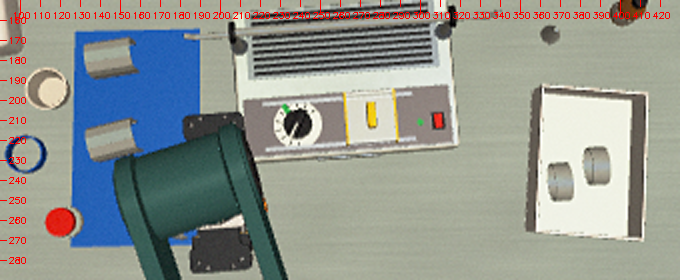

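```bash
python3 -m handwheel '{"delta_pos":[[26,-50,0],[26,-50,0],[26,-50,0],[26,-50,0],[0,0,30],[0,0,30],[0,0,0],[0,0,0]],"rotation":[[0,0,0],[0,0,0],[0,0,0],[0,0,0],[0,0,-0.09],[0,0,-0.09],[0,0,0],[0,0,0]],"claw":[-1,-1,-1,-1,-1,-1,-1,-1]}'
python3 - <<'E'
from obj import *
s=snap("side","pics/m0.png")
crop(s,180,230,370,384,4,'pics/m1.png')
plan(.4684,.377,.013,.236)
E
```

```text
time: 22.35
tool_pos: [0.4682, 0.3741, 0.2189]
ee_rot: [-3.141, -0.002, 0.232]
wrist_force: [0.6, 0.1, 0.3]
width: 0.0935
t22.4 tcp [0.4685 0.3742 0.2197] rot [-3.141e+00 -3.000e-03  2.330e-01] w94.1 F [-1.   0.   1.1] -> tool mm [-1.000e-01 -2.500e+00  2.067e+02] wz -0.003
```

View pics/m1.png

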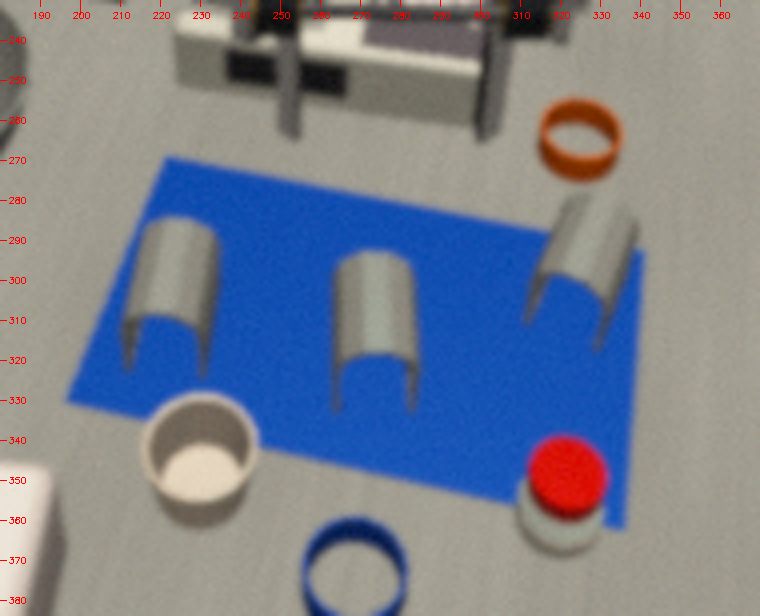

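```bash
python3 -m handwheel '{"delta_pos":[[0,-2.5,40],[0,0,45],[0,0,45],[0,0,35],[0,0,25],[0,0,16],[0,0,0],[0,0,0]],"rotation":[[0,0,-0.003],[0,0,0],[0,0,0],[0,0,0],[0,0,0],[0,0,0],[0,0,0],[0,0,0]],"claw":[-1,-1,-1,-1,-1,-1,-1,-1]}'
python3 - <<'E'
from obj import *
s=snap("side","pics/m0.png")
crop(s,200,210,350,360,4,'pics/m2.png')
plan(.4684,.377,.013,.236)
E
```

```text
time: 23.4
tool_pos: [0.4683, 0.3773, 0.0133]
ee_rot: [-3.141, -0.003, 0.237]
wrist_force: [0.6, 0.2, -0.1]
width: 0.094
t23.4 tcp [0.4683 0.3773 0.0134] rot [-3.14e+00 -3.00e-03  2.37e-01] w94.1 F [-1.   0.6 -0.6] -> tool mm [-0.   0.4  0.4] wz 0.001
```

View pics/m2.png

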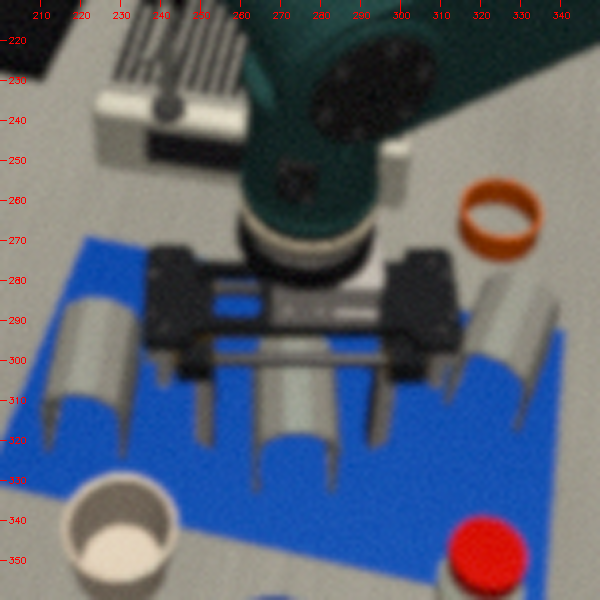

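```bash
python3 -m handwheel '{"delta_pos":[[0,0,0],[0,0,0],[0,0,0],[0,0,0],[0,0,0],[0,0,0],[0,0,0],[0,0,0]],"rotation":[[0,0,0],[0,0,0],[0,0,0],[0,0,0],[0,0,0],[0,0,0],[0,0,0],[0,0,0]],"claw":[0,0.4,1,1,1,1,1,1]}'
python3 -m handwheel '{"delta_pos":[[0,0,-20],[0,0,-50],[0,0,-60],[0,0,-60],[0,0,-60],[0,0,-20],[0,0,0],[0,0,0]],"rotation":[[0,0,0],[0,0,0],[0,0,0],[0,0,0.06],[0,0,0.06],[0,0,0.062],[0,0,0],[0,0,0]],"claw":[1,1,1,1,1,1,1,1]}'
python3 - <<'E'
from obj import *
import fit
s=snap("side","pics/m3.png")
for y in(-92,0,92): print(fit.D(fit.p,(50,y,123)))
P=fit.D(fit.p,(50,-92,0))
plan(P[0],P[1],.27,.0543)
E
```

```text
time: 24.45
tool_pos: [0.4671, 0.3765, 0.0114]
ee_rot: [3.141, 0.0, 0.237]
wrist_force: [0.4, -0.8, 0.4]
width: 0.0509
time: 25.45
tool_pos: [0.4666, 0.3762, 0.2791]
ee_rot: [3.14, 0.003, 0.056]
wrist_force: [0.2, 0.7, -1.7]
width: 0.0511
[ 0.61464251 -0.06943483  0.123     ]
[0.60964906 0.02242955 0.123     ]
[0.6046556  0.11429394 0.123     ]
t25.6 tcp [0.4666 0.3762 0.2789] rot [3.139 0.004 0.055] w51.0 F [ 0.9  0.5 -0.3] -> tool mm [123.2 453.1   9.5] wz 0.001
```

View pics/m3.png

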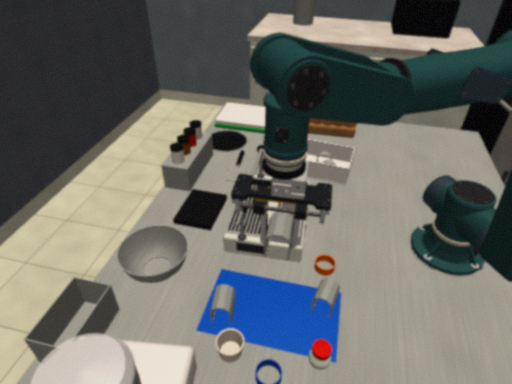

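```bash
python3 -m handwheel '{"delta_pos":[[15.4,56.6,0],[15.4,56.6,0],[15.4,56.6,0],[15.4,56.6,0],[15.4,56.6,0],[15.4,56.6,0],[15.4,56.6,0],[15.4,56.6,0]],"rotation":[[0,0,0],[0,0,0],[0,0,0],[0,0,0],[0,0,0],[0,0,0],[0,0,0],[0,0,0]],"claw":[1,1,1,1,1,1,1,1]}'
python3 -m handwheel '{"delta_pos":[[0,0,20],[0,0,25],[0,0,0],[0,0,0],[0,0,0],[0,0,0],[0,0,0],[0,0,0]],"rotation":[[0,0,0],[0,0,0],[0,0,0],[0,0,0],[0,0,0],[0,0,0],[0,0,0],[0,0,0]],"claw":[1,1,1,1,1,1,1,1]}'
python3 - <<'E'
from obj import *
import fit
s=snap("side"); crop(s,200,100,340,260,4,"pics/m4.png")
P=fit.D(fit.p,(50,-92,0))
plan(P[0],P[1],.1345,.0543)
E
```

```text
time: 26.6
tool_pos: [0.615, -0.0705, 0.2801]
ee_rot: [-3.141, 0.002, 0.055]
wrist_force: [0.4, -0.6, -1.7]
width: 0.0507
time: 27.6
tool_pos: [0.6151, -0.0687, 0.2367]
ee_rot: [3.141, -0.0, 0.055]
wrist_force: [-0.5, -2.0, -1.1]
width: 0.0507
t27.8 tcp [ 0.615  -0.0687  0.2365] rot [3.142 0.    0.055] w50.9 F [-0.  -0.7 -1.3] -> tool mm [ -0.4   0.7 102. ] wz 0.001
```

View pics/m4.png

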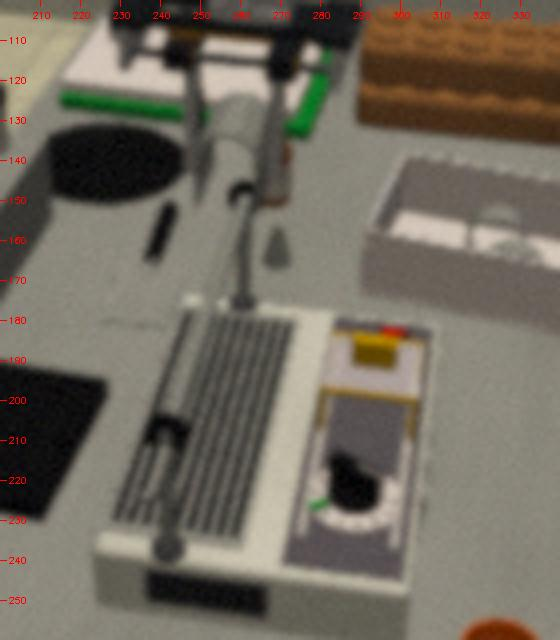

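```bash
python3 -m handwheel '{"delta_pos":[[0,0,20],[0,0,25],[0,0,25],[0,0,15],[0,0,9],[0,0,0],[0,0,0],[0,0,0]],"rotation":[[0,0,0],[0,0,0],[0,0,0],[0,0,0],[0,0,0],[0,0,0],[0,0,0],[0,0,0]],"claw":[1,1,1,1,1,1,1,1]}'
python3 - <<'E'
from obj import *
import fit
s=snap("side"); crop(s,200,100,340,260,4,"pics/m4.png")
P=fit.D(fit.p,(50,-92,0))
plan(P[0],P[1],.1345,.0543)
E
```

```text
time: 28.75
tool_pos: [0.6156, -0.0689, 0.1437]
ee_rot: [3.141, -0.002, 0.055]
wrist_force: [-0.6, 0.3, -0.3]
width: 0.051
t28.9 tcp [ 0.6153 -0.0688  0.1431] rot [ 3.141e+00 -1.000e-03  5.500e-02] w50.9 F [-0.5 -0.2 -0.6] -> tool mm [-0.7  0.6  8.6] wz 0.001
```

View pics/m4.png

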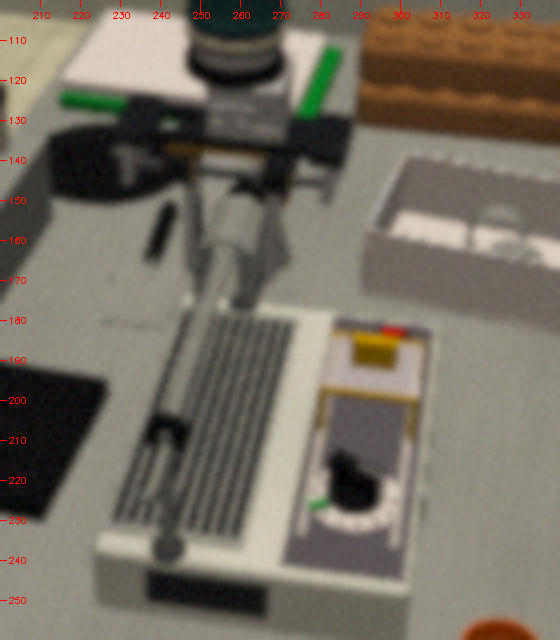

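```bash
python3 -m handwheel '{"delta_pos":[[0,0,2],[0,0,2],[0,0,2],[0,0,1.5],[0,0,0],[0,0,0],[0,0,0],[0,0,0]],"rotation":[[0,0,0],[0,0,0],[0,0,0],[0,0,0],[0,0,0],[0,0,0],[0,0,0],[0,0,0]],"claw":[1,1,1,1,1,1,1,1]}'
```

```text
time: 29.9
tool_pos: [0.6151, -0.0688, 0.1351]
ee_rot: [3.141, -0.0, 0.055]
wrist_force: [1.1, -0.0, -0.9]
width: 0.0505
```

```bash
python3 -m handwheel '{"delta_pos":[[0,0,1],[0,0,0.5],[0,0,0.5],[0,0,0],[0,0,0],[0,0,0],[0,0,0],[0,0,0]],"rotation":[[0,0,0],[0,0,0],[0,0,0],[0,0,0],[0,0,0],[0,0,0],[0,0,0],[0,0,0]],"claw":[1,1,1,1,1,1,1,1]}'
```

```text
time: 30.9
tool_pos: [0.6153, -0.0689, 0.1343]
ee_rot: [3.141, -0.001, 0.055]
wrist_force: [-1.2, 0.6, 5.7]
width: 0.051
```

```bash
python3 -m handwheel '{"delta_pos":[[0,0,0],[0,0,0],[0,0,0],[0,0,0],[0,0,0],[0,0,-20],[0,0,-50],[0,0,-60]],"rotation":[[0,0,0],[0,0,0],[0,0,0],[0,0,0],[0,0,0],[0,0,0],[0,0,0],[0,0,0]],"claw":[0,-0.2,-0.5,-0.5,-0.5,-0.5,-0.5,-0.5]}'
python3 - <<'E'
from obj import *
s=snap("side"); crop(s,200,100,340,260,4,"pics/m5.png")
s=snap("top")
for uv,a in [((145,178),1.72),((172,259),1.36)]: print(fitm(s,uv,a))
plan(.5968,.3825,.26,.146)
E
```

```text
time: 31.9
tool_pos: [0.6143, -0.0686, 0.2625]
ee_rot: [-3.141, 0.004, 0.055]
wrist_force: [0.9, 0.0, 1.1]
width: 0.0703
(array([0.59683543, 0.38246128, 1.71420305]), np.float64(948.0), np.int64(6988))
(array([0.34644443, 0.29681184, 1.35877009]), np.float64(891.0), np.int64(6748))
t32.0 tcp [ 0.6178 -0.0693  0.2725] rot [ 3.138 -0.015  0.055] w70.6 F [0.3 0.5 1.1] -> tool mm [   3.7 -452.3   10.7] wz -0.091
```

View pics/m5.png

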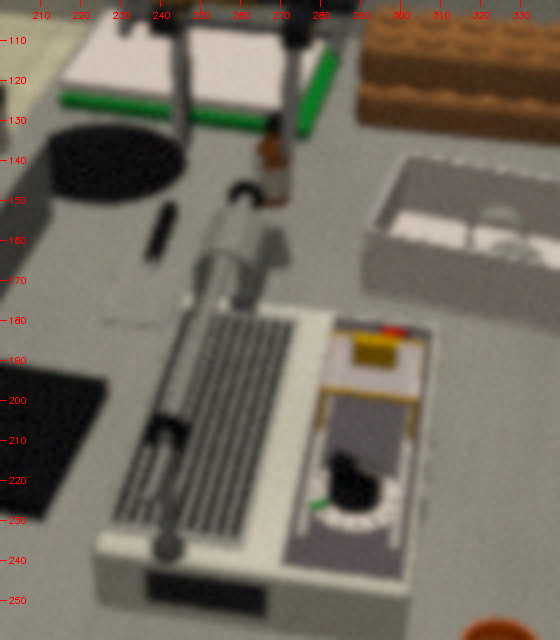

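```bash
python3 -m handwheel '{"delta_pos":[[0,-56.5,0],[0,-56.5,0],[0,-56.5,0],[0,-56.5,0],[0,-56.5,0],[0,-56.5,0],[0,-56.5,0],[0,-56.5,0]],"rotation":[[0,0,0],[0,0,0],[0,0,0],[0,0,0],[0,0,0],[0,0,0],[0,0,0],[0,0,0]],"claw":[-1,-1,-1,-1,-1,-1,-1,-1]}'
python3 -m handwheel '{"delta_pos":[[0,0,0],[0,0,40],[0,0,40],[0,0,0],[0,0,0],[0,0,0],[0,0,0],[0,0,0]],"rotation":[[0,0,-0.045],[0,0,-0.045],[0,0,0],[0,0,0],[0,0,0],[0,0,0],[0,0,0],[0,0,0]],"claw":[-1,-1,-1,-1,-1,-1,-1,-1]}'
python3 - <<'E'
from obj import *
s=snap("side"); crop(s,180,220,350,350,4,"pics/n1.png")
plan(.5968,.3825,.013,.1445)
E
```

```text
time: 33.0
tool_pos: [0.5898, 0.3843, 0.262]
ee_rot: [3.141, 0.001, 0.055]
wrist_force: [1.2, 0.4, 1.5]
width: 0.0941
time: 34.0
tool_pos: [0.5906, 0.3827, 0.1841]
ee_rot: [-3.141, -0.002, 0.145]
wrist_force: [-0.3, -0.8, -0.4]
width: 0.0937
t34.0 tcp [0.5904 0.3826 0.1837] rot [-3.141e+00 -1.000e-03  1.450e-01] w93.5 F [ 0.4 -0.  -0.6] -> tool mm [  6.1   1.1 170.7] wz 0.0
```

View pics/n1.png

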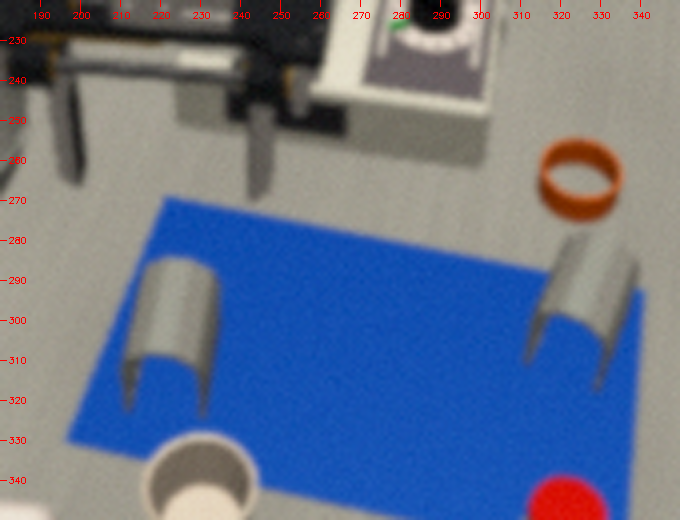

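```bash
python3 -m handwheel '{"delta_pos":[[6,1,30],[0,0,40],[0,0,40],[0,0,30],[0,0,20],[0,0,10],[0,0,0],[0,0,0]],"rotation":[[0,0,0],[0,0,0],[0,0,0],[0,0,0],[0,0,0],[0,0,0],[0,0,0],[0,0,0]],"claw":[-1,-1,-1,-1,-1,-1,-1,-1]}'
python3 -m handwheel '{"delta_pos":[[0,0,0],[0,0,0],[0,0,0],[0,0,0],[0,0,0],[0,0,0],[0,0,0],[0,0,0]],"rotation":[[0,0,0],[0,0,0],[0,0,0],[0,0,0],[0,0,0],[0,0,0],[0,0,0],[0,0,0]],"claw":[0,0.4,1,1,1,1,1,1]}'
python3 -m handwheel '{"delta_pos":[[0,0,-20],[0,0,-50],[0,0,-60],[0,0,-60],[0,0,-60],[0,0,-20],[0,0,0],[0,0,0]],"rotation":[[0,0,0],[0,0,0],[0,0,0],[0,0,0.045],[0,0,0.045],[0,0,0],[0,0,0],[0,0,0]],"claw":[1,1,1,1,1,1,1,1]}'
python3 - <<'E'
from obj import *
import fit
s=snap("side"); crop(s,190,170,350,350,3,"pics/n2.png")
P=fit.D(fit.p,(50,0,0))
plan(P[0],P[1],.235,.0543)
E
```

```text
time: 35.05
tool_pos: [0.5973, 0.383, 0.0148]
ee_rot: [-3.141, -0.003, 0.145]
wrist_force: [0.1, 0.2, -0.1]
width: 0.0941
time: 36.05
tool_pos: [0.5961, 0.3824, 0.0129]
ee_rot: [3.141, 0.0, 0.145]
wrist_force: [-1.1, -1.1, 0.4]
width: 0.0506
time: 37.05
tool_pos: [0.5959, 0.3822, 0.2813]
ee_rot: [3.14, 0.002, 0.055]
wrist_force: [0.1, -0.8, -2.4]
width: 0.0509
t37.2 tcp [0.5957 0.3822 0.2803] rot [3.14  0.004 0.055] w50.8 F [ 0.8  0.9 -1.3] -> tool mm [ -5.7 359.9  46. ] wz 0.001
```

View pics/n2.png

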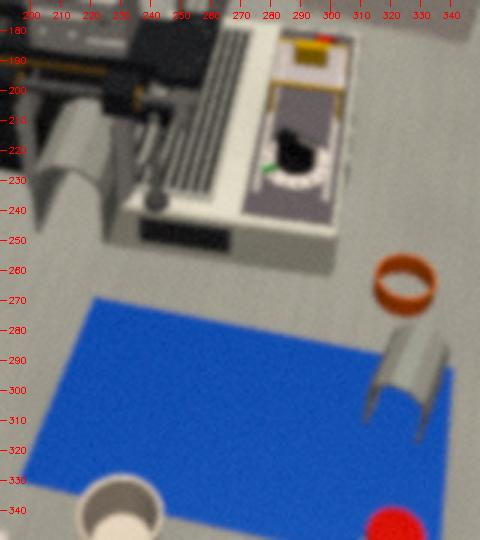

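```bash
python3 -m handwheel '{"delta_pos":[[-0.8,51.4,0],[-0.8,51.4,0],[-0.8,51.4,0],[-0.8,51.4,0],[-0.8,51.4,0],[-0.8,51.4,0],[-0.8,51.4,0],[0,0,0]],"rotation":[[0,0,0],[0,0,0],[0,0,0],[0,0,0],[0,0,0],[0,0,0],[0,0,0],[0,0,0]],"claw":[1,1,1,1,1,1,1,1]}'
python3 -m handwheel '{"delta_pos":[[0,0,20],[0,0,25],[0,0,0],[0,0,25],[0,0,25],[0,0,20],[0,0,15],[0,0,5]],"rotation":[[0,0,0],[0,0,0],[0,0,0],[0,0,0],[0,0,0],[0,0,0],[0,0,0],[0,0,0]],"claw":[1,1,1,1,1,1,1,1]}'
python3 - <<'E'
from obj import *
import fit
s=snap("side"); crop(s,200,100,340,260,4,"pics/n3.png")
P=fit.D(fit.p,(50,0,0))
plan(P[0],P[1],.136,.0543)
E
```

```text
time: 38.2
tool_pos: [0.61, 0.0192, 0.2814]
ee_rot: [3.141, 0.003, 0.049]
wrist_force: [0.0, 1.0, -1.7]
width: 0.0505
time: 39.2
tool_pos: [0.6123, 0.0256, 0.1578]
ee_rot: [-3.139, -0.01, 0.057]
wrist_force: [-11.6, 4.6, 32.6]
width: 0.051
t39.4 tcp [0.6123 0.0256 0.1579] rot [-3.139 -0.011  0.057] w50.6 F [-7.6  4.4 20.2] -> tool mm [-3.   3.  21.9] wz 0.003
```

View pics/n3.png

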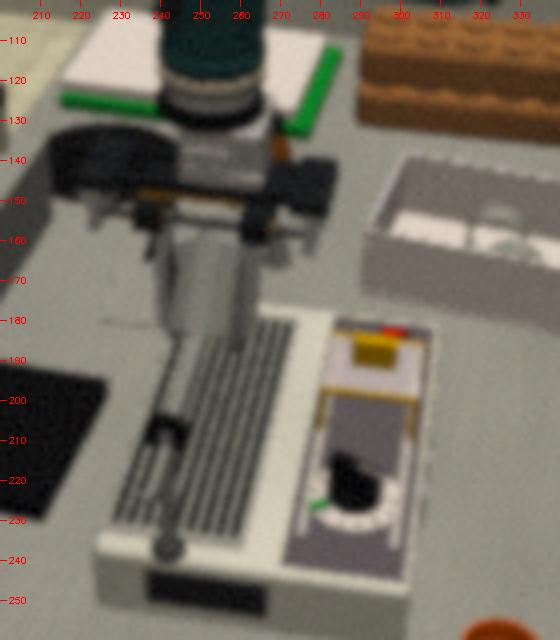

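```bash
python3 -m handwheel '{"delta_pos":[[0,0,-8],[0,0,-6],[0,0,0],[0,0,0],[0,0,0],[0,0,0],[0,0,0],[0,0,0]],"rotation":[[0,0,0],[0,0,0],[0,0,0],[0,0,0],[0,0,0],[0,0,0],[0,0,0],[0,0,0]],"claw":[1,1,1,1,1,1,1,1]}'
python3 - <<'E'
from obj import *
import fit
s=snap("side"); crop(s,220,120,290,210,8,"pics/n3.png")
s=snap("top"); crop(s,190,130,340,240,4,"pics/n4.png")
P=fit.D(fit.p,(50,0,0))
plan(P[0],P[1],.136,.0543)
E
```

```text
time: 40.35
tool_pos: [0.6103, 0.0229, 0.1618]
ee_rot: [3.142, 0.0, 0.055]
wrist_force: [0.2, 0.6, -0.1]
width: 0.0511
t40.5 tcp [0.6103 0.0229 0.1618] rot [3.142 0.    0.055] w51.6 F [ 0.1  0.9 -0.2] -> tool mm [-0.7  0.4 25.8] wz 0.001
```

View pics/n3.png

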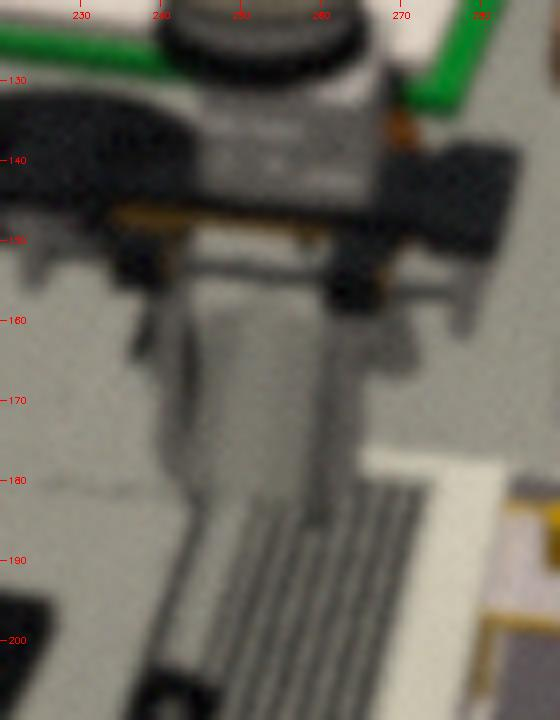

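View pics/n4.png

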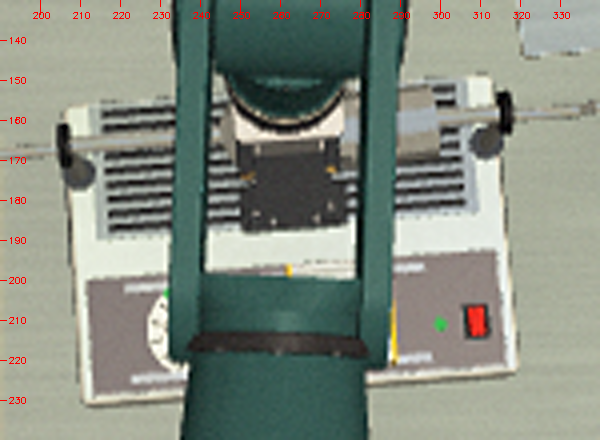

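```bash
python3 -m handwheel '{"delta_pos":[[0,0,-30],[0,0,-50],[0,0,-40],[0,0,0],[0,0,0],[0,0,0],[0,0,0],[0,0,0]],"rotation":[[0,0,0],[0,0,0],[0,0,0],[0,0,0],[0,0,0],[0,0,0],[0,0,0],[0,0,0]],"claw":[1,1,1,1,1,1,1,1]}'
python3 - <<'E'
from obj import *
import fit
s=snap("side"); crop(s,210,80,300,210,6,"pics/n5.png")
P=fit.D(fit.p,(50,0,0))
plan(P[0],P[1],.136,.0543)
E
```

```text
time: 41.55
tool_pos: [0.6102, 0.0229, 0.281]
ee_rot: [-3.142, 0.002, 0.055]
wrist_force: [-0.6, 0.1, -2.1]
width: 0.0509
t41.7 tcp [0.6104 0.0229 0.2818] rot [3.142 0.    0.055] w51.2 F [-0.4 -0.2 -2.1] -> tool mm [ -0.7   0.4 145.8] wz 0.001
```

View pics/n5.png

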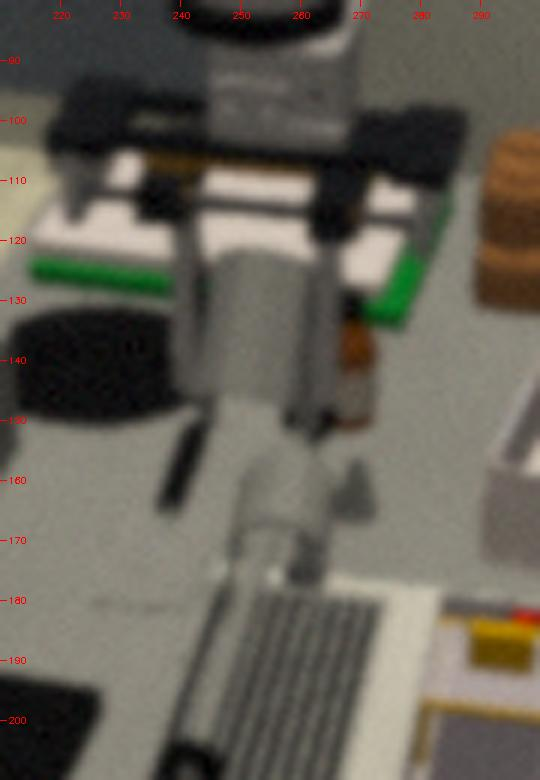

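```bash
cat > pit.py <<'E'
from obj import *
def mt(s,th,h=30,off=0):
    o=robot.get_obs(); R=Ro.from_euler('xyz',o["ee_rot"]).as_matrix(); g=o["tool_pos"]-R[:,2]*.019
    # mould in jaw frame: mould y-> tool x ; mould length along dryer +y = -tool y ; up = -tool z
    X=R[:,0]; Y=-R[:,1]; Z=-R[:,2]
    # pitch th: +Y end down
    Ym=np.cos(th)*Y-np.sin(th)*Z; Zm=np.cos(th)*Z+np.sin(th)*Y
    P=[]
    prof=[(-25,0),(25,0)]+[(25*np.cos(q),41+25*np.sin(q)) for q in np.linspace(0,np.pi,13)]
    ends=[]
    for L in(-35,35):
        e=[g+(X*a+Ym*(L-off)+Zm*(b-h))/1000 for a,b in [prof[0]]+prof[2:][::-1]+[prof[1]]]
        ends.append(e)
    return ends
if __name__=="__main__":
    s=robot.snapshot("side"); u0,v0,u1,v1=225,95,290,165;k=5
    rows=[]
    base=cv2.resize(s["color"][v0:v1,u0:u1,::-1],None,fx=k,fy=k,interpolation=cv2.INTER_CUBIC)
    row=[base]
    for th in(20,35,50,65,80):
        b=base.copy()
        for e,c in zip(mt(s,np.radians(th)),((0,255,255),(0,0,255))):
            q=np.array([(proj(s,x)+np.array([0,1.5])-[u0,v0]+.5)*k for x in e],np.int32); cv2.polylines(b,[q],False,c,1)
        cv2.putText(b,str(th),(5,15),0,.5,(0,0,255),1); row.append(b)
    im=np.vstack([np.hstack(row[:3]),np.hstack(row[3:])]); im=cv2.resize(im,None,fx=.8,fy=.8); cv2.imwrite("pics/pit.png",im); print(im.shape)
E
python3 pit.py
```

```text
(560, 780, 3)
```

View pics/pit.png

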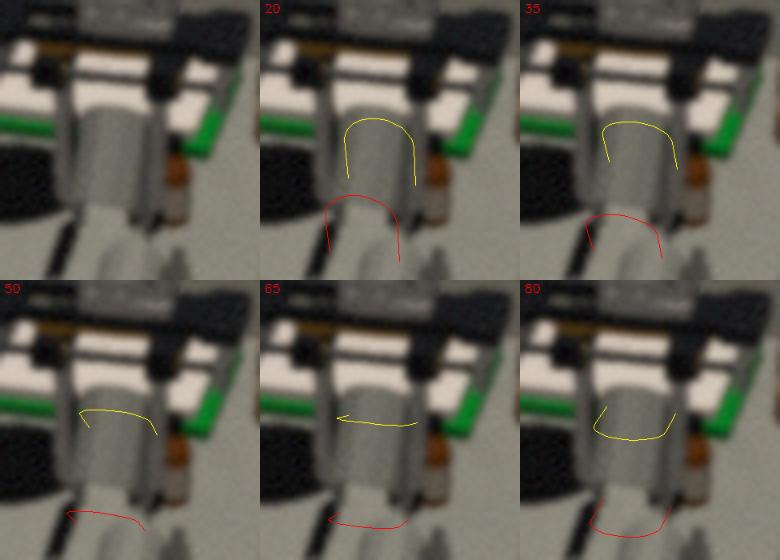

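Run:
```python
from h import *
s=snap("side"); crop(s,232,110,277,160,14,"pics/n6.png")
```

```text
(no output)
```

View pics/n6.png

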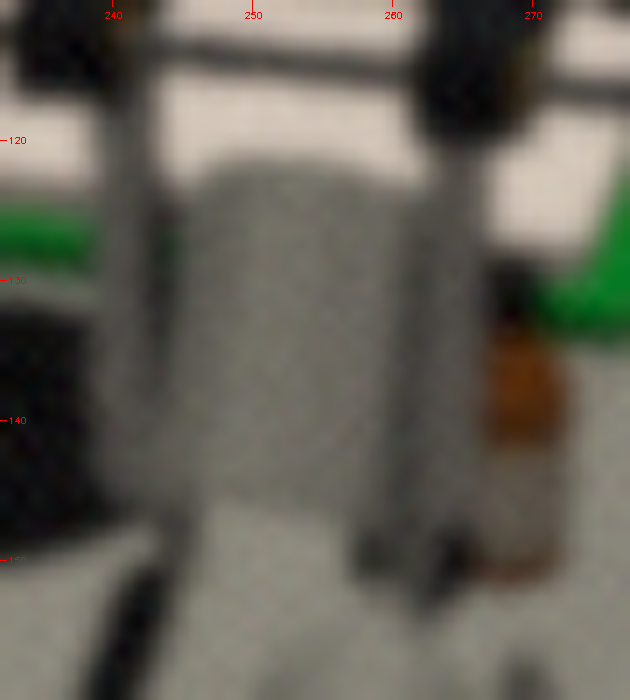

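```bash
python3 -m handwheel '{"delta_pos":[[-15.4,-54.6,0],[-15.4,-54.6,0],[-15.4,-54.6,0],[-15.4,-54.6,0],[-15.4,-54.6,0],[-15.4,-54.6,0],[0,0,0],[0,0,0]],"rotation":[[0,0,0],[0,0,0],[0,0,0],[0,0,0],[0,0,0],[0,0,0],[0,0,0],[0,0,0]],"claw":[1,1,1,1,1,1,1,1]}'
python3 -m handwheel '{"delta_pos":[[0,0,40],[0,0,40],[0,0,0],[0,0,0],[0,0,0],[0,0,0],[0,0,0],[0,0,0]],"rotation":[[0,0,0],[0,0,0],[0.15,0,0],[0.15,0,0],[0.15,0,0],[0.15,0,0],[0,0,0],[0,0,0]],"claw":[1,1,1,1,1,1,1,1]}'
python3 - <<'E'
from obj import *
s=snap("side"); crop(s,200,170,340,310,5,"pics/p1.png")
plan(.5,.345,.05)
print(robot.get_obs()["joint_positions"].round(2))
E
```

```text
time: 42.8
tool_pos: [0.5003, 0.3447, 0.282]
ee_rot: [3.141, -0.0, 0.055]
wrist_force: [0.2, -1.0, -1.7]
width: 0.0511
time: 43.8
tool_pos: [0.501, 0.3442, 0.2027]
ee_rot: [-2.543, -0.001, 0.054]
wrist_force: [-0.1, -0.2, -1.1]
width: 0.051
t43.9 tcp [0.5008 0.345  0.2031] rot [-2.543e+00 -2.000e-03  5.500e-02] w50.8 F [ 0.1 -0.3 -2.1] -> tool mm [ -1.2  86.3 126.5] wz None
[0.17 0.07 1.52 0.6  1.49 0.09]
```

View pics/p1.png

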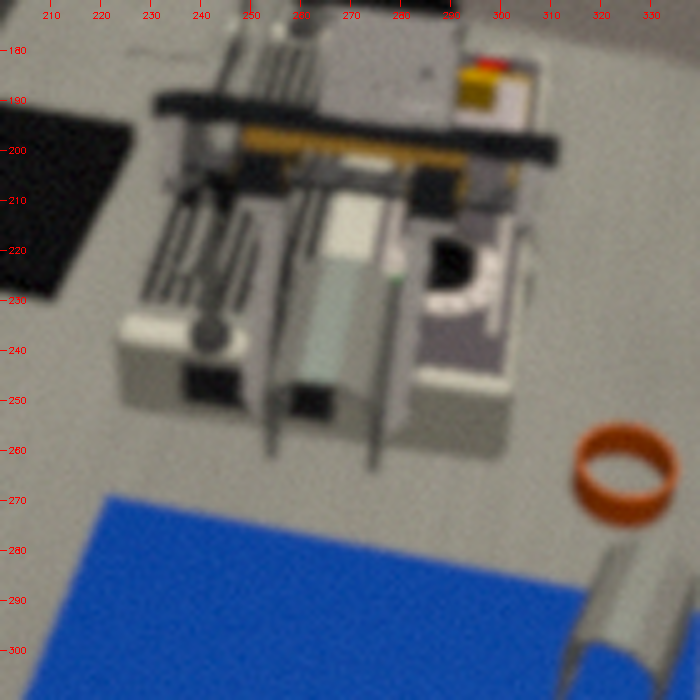

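```bash
sed -i 's/225,95,290,165;k=5/235,200,300,275;k=5/; s/(20,35,50,65,80)/(30,40,50,60,70)/' pit.py; sed -i 's/mt(s,np.radians(th))/mt(s,np.radians(th),H,O)/; s/^    rows=\[\]/    import sys; H,O=float(sys.argv[1]),float(sys.argv[2])/' pit.py; python3 pit.py 30 0
```

```text
(600, 780, 3)
```

View pics/pit.png

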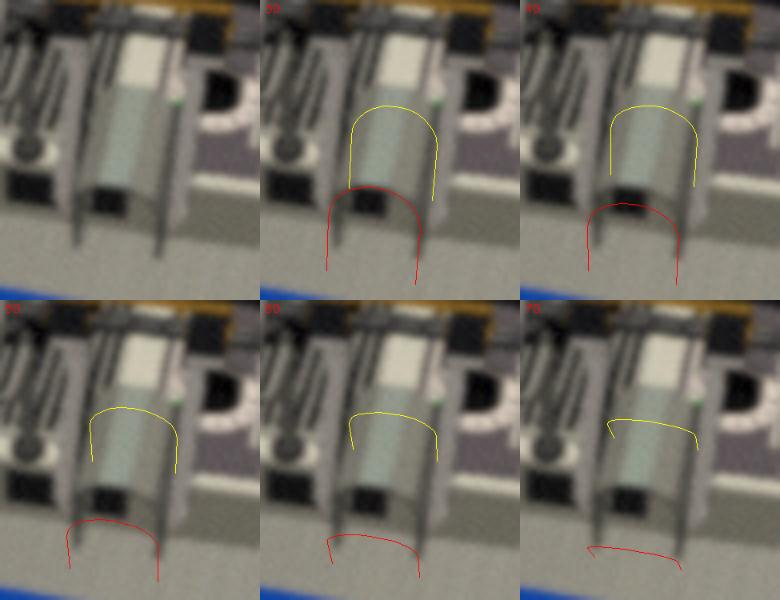

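```bash
python3 -m handwheel '{"delta_pos":[[0,0,0],[0,0,0],[0,0,0],[0,0,0],[0,0,0],[0,0,0],[0,0,0],[0,0,0]],"rotation":[[0.12,0,0],[0,0,0],[0,0,0],[0,0,0],[0,0,0],[0,0,0],[0,0,0],[0,0,0]],"claw":[1,1,1,1,1,1,1,1]}'
sed -i 's/(30,40,50,60,70)/(34,37,40,43,46)/' pit.py; python3 pit.py 18 12; cp pics/pit.png pics/pit2.png; python3 pit.py 14 0
```

```text
time: 44.9
tool_pos: [0.5002, 0.3449, 0.2019]
ee_rot: [-2.422, 0.0, 0.055]
wrist_force: [0.0, 0.7, -2.1]
width: 0.0508
(600, 780, 3)
(600, 780, 3)
```

View pics/pit2.png

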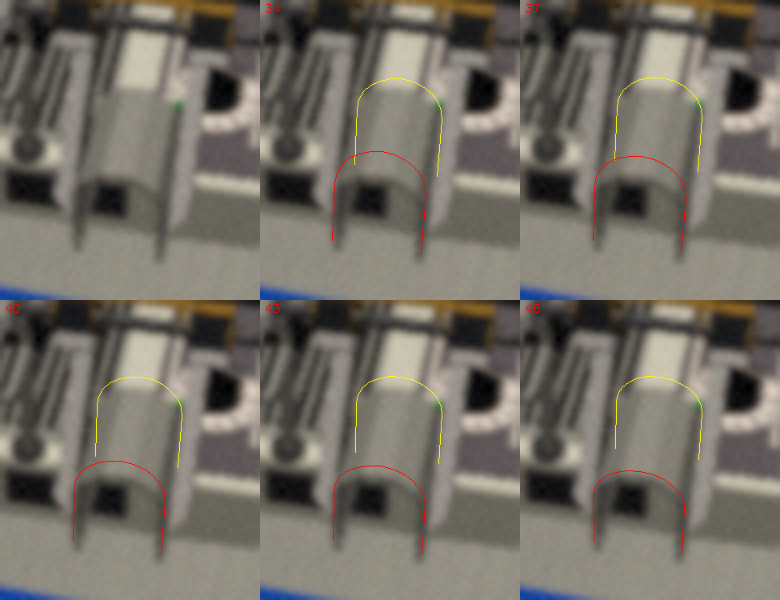

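View pics/pit.png

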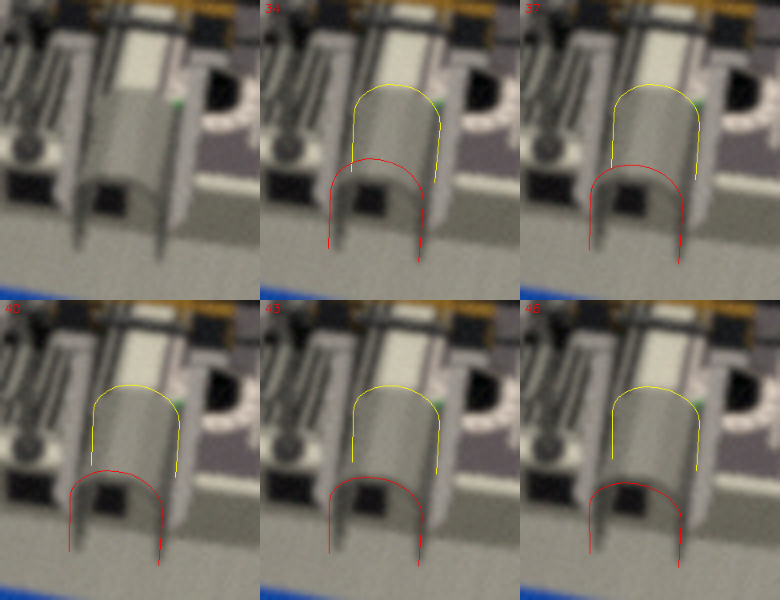

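```bash
python3 -m handwheel '{"delta_pos":[[0,19.8,22.6],[0,19.8,22.6],[0,19.8,22.6],[0,19.8,22.6],[0,19.8,22.6],[0,13.2,15],[0,0,0],[0,0,0]],"rotation":[[0,0,0],[0,0,0],[0,0,0],[0,0,0],[0,0,0],[0,0,0],[0,0,0],[0,0,0]],"claw":[1,1,1,1,1,1,1,1]}'
python3 - <<'E'
from obj import *
s=snap("side"); crop(s,200,230,340,350,5,"pics/p2.png")
plan(.5,.345,.02)
E
```

```text
time: 46.0
tool_pos: [0.5011, 0.3452, 0.033]
ee_rot: [-2.421, -0.002, 0.055]
wrist_force: [0.5, 0.1, -2.2]
width: 0.0507
t46.0 tcp [0.5014 0.3452 0.0334] rot [-2.421 -0.003  0.055] w51.1 F [ 0.1  0.6 -1.6] -> tool mm [-1.4  8.9 10. ] wz None
```

View pics/p2.png

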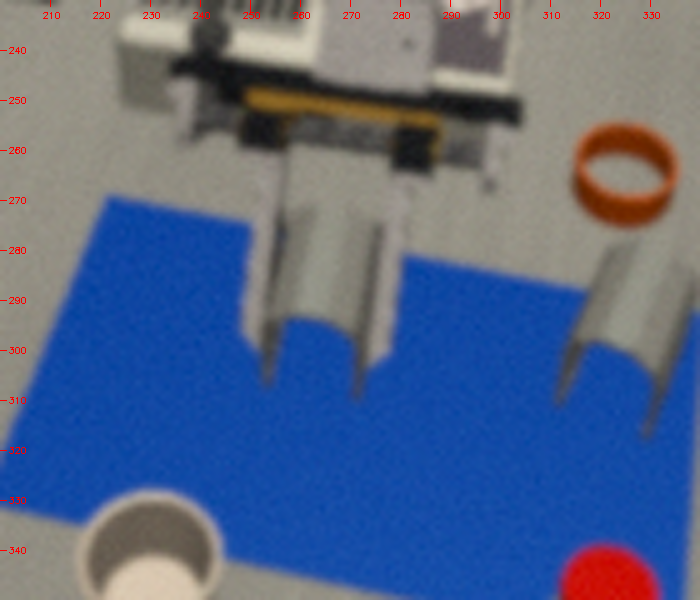

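Near level. I'll lower it in small steps until it touches.

```bash
python3 -m handwheel '{"delta_pos":[[0,4,4.5],[0,4,4.5],[0,2,2.3],[0,2,2.3],[0,0,0],[0,0,0],[0,0,0],[0,0,0]],"rotation":[[0,0,0],[0,0,0],[0,0,0],[0,0,0],[0,0,0],[0,0,0],[0,0,0],[0,0,0]],"claw":[1,1,1,1,1,1,1,1]}'
python3 -c "
from h import *
plan(.5,.345,.012)
s=snap('side'); crop(s,220,240,320,340,6,'pics/p3.png')"
```

```text
time: 47.05
tool_pos: [0.5006, 0.3455, 0.0164]
ee_rot: [-2.418, -0.001, 0.056]
wrist_force: [-3.7, -4.4, 9.2]
width: 0.051
t47.0 tcp [0.5006 0.3455 0.0164] rot [-2.418e+00 -1.000e-03  5.600e-02] w51.0 F [-3.7 -4.4  9.2] -> tool mm [-0.6  3.3  3. ] wz None
```

View pics/p3.png

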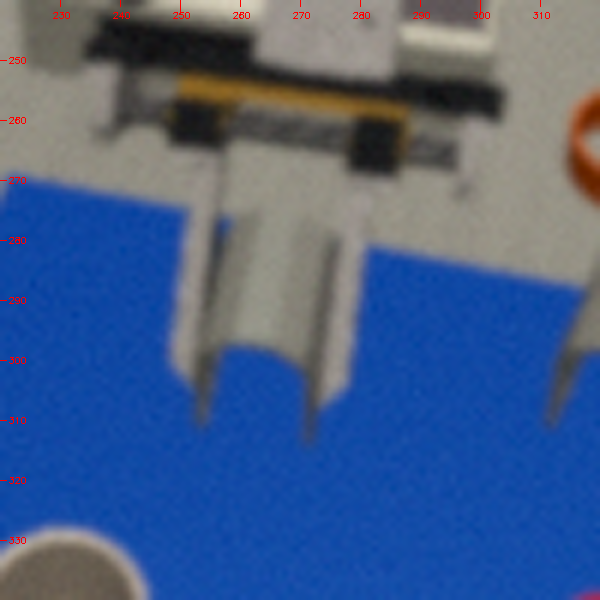

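```bash
python3 -m handwheel '{"delta_pos":[[0,0,0],[0,0,0],[0,0,0],[0,0,0],[0,-13,-15],[0,-26,-30],[0,-33,-37.6],[0,-33,-37.6]],"rotation":[[0,0,0],[0,0,0],[0,0,0],[0,0,0],[0,0,0],[0,0,0],[0,0,0],[0,0,0]],"claw":[0.1,-0.2,-0.6,-0.6,-0.6,-0.6,-0.6,-0.6]}'
python3 -m handwheel '{"delta_pos":[[0,0,0],[0,0,0],[0,0,0],[0,0,0],[0,0,0],[0,0,0],[0,0,0],[0,0,0]],"rotation":[[-0.18,0,0],[-0.18,0,0],[-0.18,0,0],[-0.18,0,0],[0,0,0],[0,0,0],[0,0,0],[0,0,0]],"claw":[-1,-1,-1,-1,-1,-1,-1,-1]}'
python3 - <<'E'
from obj import *
plan(.5,.345,.2)
s=snap("side"); crop(s,190,220,350,360,4,"pics/p4.png")
s=snap("top"); crop(s,90,140,230,280,4,"pics/p5.png")
E
```

```text
time: 48.1
tool_pos: [0.5001, 0.3446, 0.1761]
ee_rot: [-2.421, -0.001, 0.055]
wrist_force: [0.2, -0.4, -0.0]
width: 0.0752
time: 49.1
tool_pos: [0.5006, 0.3431, 0.1733]
ee_rot: [-3.141, 0.0, 0.053]
wrist_force: [-0.0, -0.0, 0.3]
width: 0.0936
t49.1 tcp [0.5006 0.3431 0.1733] rot [-3.141  0.     0.053] w93.6 F [-0.  -0.   0.3] -> tool mm [ -0.5  -1.9 -26.7] wz None
```

View pics/p4.png

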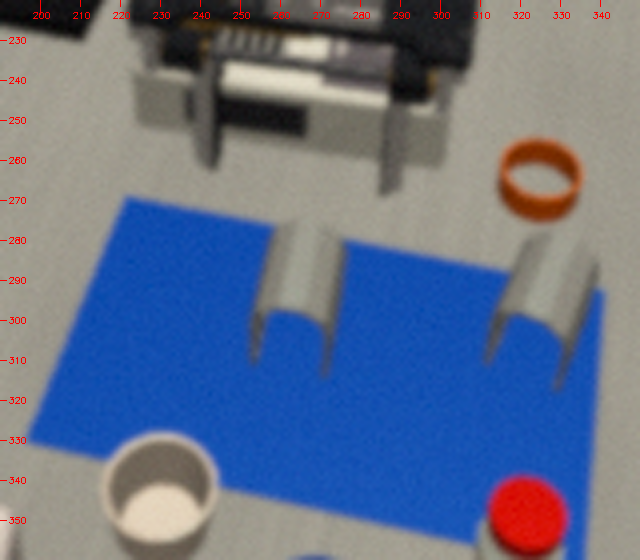

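View pics/p5.png

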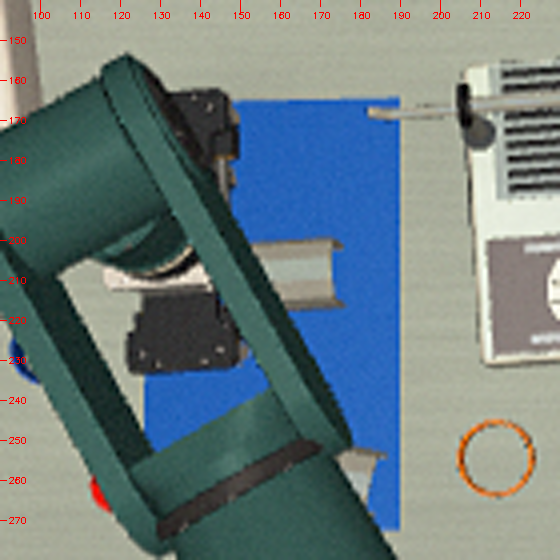

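Run:
```python
from obj import *
s=snap("top"); t=snap("side")
a=back(s,(175.5,200.3),0.0);b=back(s,(175.8,216.7),0.0); print(a,b,(a+b)/2,np.hypot(*(a-b)[:2]))
# fits with overlay on side
u0,v0,u1,v1=235,260,300,325;k=10
b_=cv2.resize(t["color"][v0:v1,u0:u1,::-1],None,fx=k,fy=k,interpolation=cv2.INTER_CUBIC)
m=((a+b)/2)
for yaw,c in((1.60,(0,0,255)),(1.66,(0,255,255))):
    mm=(m[0]+.035*np.cos(yaw),m[1]+.035*np.sin(yaw),yaw); print(mm)
    h=cv2.convexHull(np.array([(proj(t,q)-[u0,v0]+.5)*k for q in mpts(mm)],np.int32)); cv2.polylines(b_,[h],True,c,1)
b_=cv2.resize(b_,(600,600)); cv2.imwrite("pics/p6.png",b_)
```

```text
[0.52931901 0.29220733 0.        ] [0.4773459  0.29096282 0.        ] [0.50333246 0.29158507 0.        ] 0.05198801079224318
(np.float64(0.5023104738912495), np.float64(0.3265701496197079), 1.6)
(np.float64(0.5002144675790186), np.float64(0.326445913160334), 1.66)
```

View pics/p6.png

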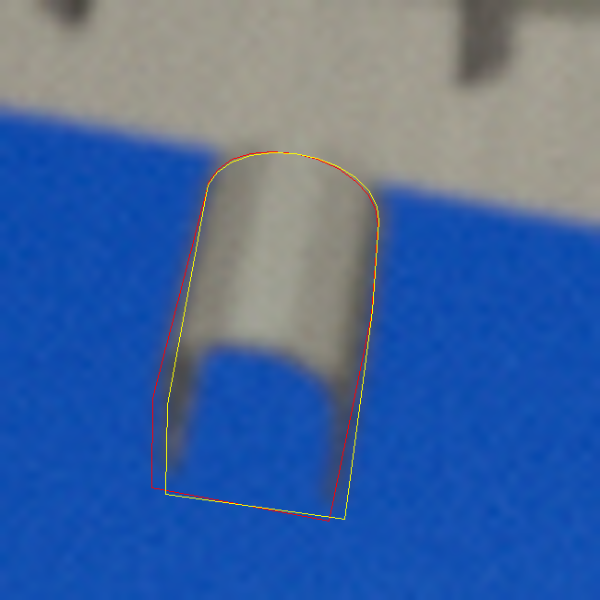

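```bash
python3 -m handwheel '{"delta_pos":[[-1,21,30],[0,0,40],[0,0,40],[0,0,28],[0,0,18],[0,0,0],[0,0,0],[0,0,0]],"rotation":[[0,0,0],[0,0,0],[0,0,0],[0,0,0],[0,0,0],[0,0,0],[0,0,0],[0,0,0]],"claw":[-1,-1,-1,-1,-1,-1,-1,-1]}'
python3 -m handwheel '{"delta_pos":[[0,0,0],[0,0,0],[0,0,0],[0,0,0],[0,0,0],[0,0,0],[0,0,0],[0,0,0]],"rotation":[[0,0,0],[0,0,0],[0,0,0],[0,0,0],[0,0,0],[0,0,0],[0,0,0],[0,0,0]],"claw":[0,0.4,1,1,1,1,1,1]}'
python3 -m handwheel '{"delta_pos":[[0,0,-20],[0,0,-50],[0,0,-60],[0,0,-60],[0,0,-60],[0,0,-15],[0,0,0],[0,0,0]],"rotation":[[0,0,0],[0,0,0],[0,0,0],[0,0,0],[0,0,0],[0,0,0],[0,0,0],[0,0,0]],"claw":[1,1,1,1,1,1,1,1]}'
python3 - <<'E'
from obj import *
import fit
s=snap("side"); crop(s,190,150,350,300,4,"pics/n2.png")
P=fit.D(fit.p,(50,0,0))
plan(P[0],P[1],.27,.0543)
E
```

```text
time: 50.3
tool_pos: [0.5015, 0.3242, 0.019]
ee_rot: [-3.14, -0.003, 0.055]
wrist_force: [0.8, -0.2, -0.5]
width: 0.0936
time: 51.3
tool_pos: [0.5004, 0.3235, 0.0171]
ee_rot: [3.141, -0.0, 0.055]
wrist_force: [0.7, 0.1, 0.5]
width: 0.051
time: 52.3
tool_pos: [0.4995, 0.3231, 0.2785]
ee_rot: [3.139, 0.006, 0.055]
wrist_force: [0.4, -0.4, -2.6]
width: 0.0508
t52.5 tcp [0.4996 0.3232 0.2792] rot [3.139 0.005 0.055] w50.6 F [ 0.1  0.3 -1.5] -> tool mm [ 93.3 306.3   9.5] wz 0.001
```

View pics/n2.png

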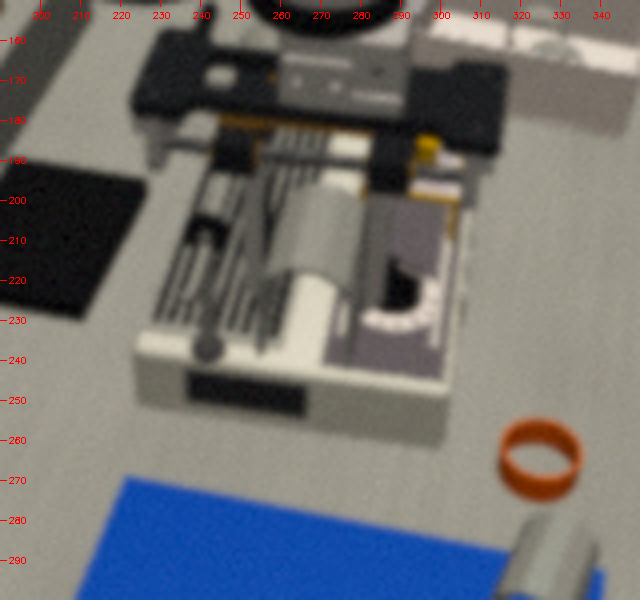

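```bash
python3 -m handwheel '{"delta_pos":[[15.5,51,0],[15.5,51,0],[15.5,51,0],[15.5,51,0],[15.5,51,0],[15.5,51,0],[0,0,0],[0,0,20]],"rotation":[[0,0,0],[0,0,0],[0,0,0],[0,0,0],[0,0,0],[0,0,0],[0,0,0],[0,0,0]],"claw":[1,1,1,1,1,1,1,1]}'
python3 -m handwheel '{"delta_pos":[[0,0,20],[0,0,0],[0,0,0],[0,0,0],[0,0,0],[0,0,0],[0,0,0],[0,0,0]],"rotation":[[0,0,0],[0,0,0],[0,0,0],[0,0,0],[0,0,0],[0,0,0],[0,0,0],[0,0,0]],"claw":[1,1,1,1,1,1,1,1]}'
python3 - <<'E'
from obj import *
import fit
s=snap("side"); crop(s,200,100,340,260,4,"pics/n3.png")
P=fit.D(fit.p,(50,0,0))
plan(P[0],P[1],.140,.0543)
E
```

```text
time: 53.45
tool_pos: [0.6106, 0.023, 0.2628]
ee_rot: [-3.141, -0.002, 0.054]
wrist_force: [0.5, 0.3, -0.3]
width: 0.051
time: 54.45
tool_pos: [0.61, 0.0231, 0.2422]
ee_rot: [3.142, 0.0, 0.055]
wrist_force: [-0.5, -0.1, -1.5]
width: 0.0509
t54.6 tcp [0.61   0.0231 0.2422] rot [3.142 0.    0.055] w50.6 F [ 0.4  0.6 -0.3] -> tool mm [ -0.4   0.6 102.2] wz 0.001
```

View pics/n3.png

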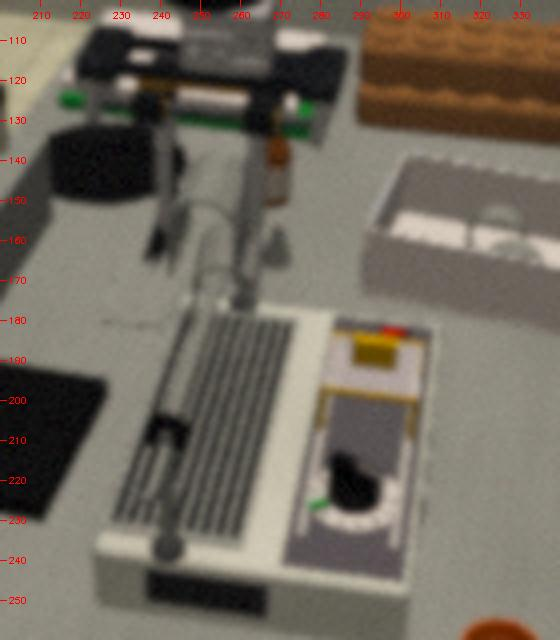

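```bash
python3 -m handwheel '{"delta_pos":[[0,0,20],[0,0,20],[0,0,10],[0,0,0],[0,0,0],[0,0,0],[0,0,0],[0,0,0]],"rotation":[[0,0,0],[0,0,0],[0,0,0],[0,0,0],[0,0,0],[0,0,0],[0,0,0],[0,0,0]],"claw":[1,1,1,1,1,1,1,1]}'
python3 - <<'E'
from obj import *
import fit
s=snap("side"); crop(s,200,100,340,260,4,"pics/n3.png")
P=fit.D(fit.p,(50,0,0))
plan(P[0],P[1],.140,.0543)
E
```

```text
time: 55.6
tool_pos: [0.6101, 0.0231, 0.1925]
ee_rot: [3.141, -0.0, 0.055]
wrist_force: [-0.4, -0.3, -0.8]
width: 0.0506
t55.8 tcp [0.61   0.0231 0.1923] rot [ 3.142 -0.     0.055] w50.6 F [ 0.5  0.3 -1.9] -> tool mm [-0.4  0.7 52.3] wz 0.001
```

View pics/n3.png

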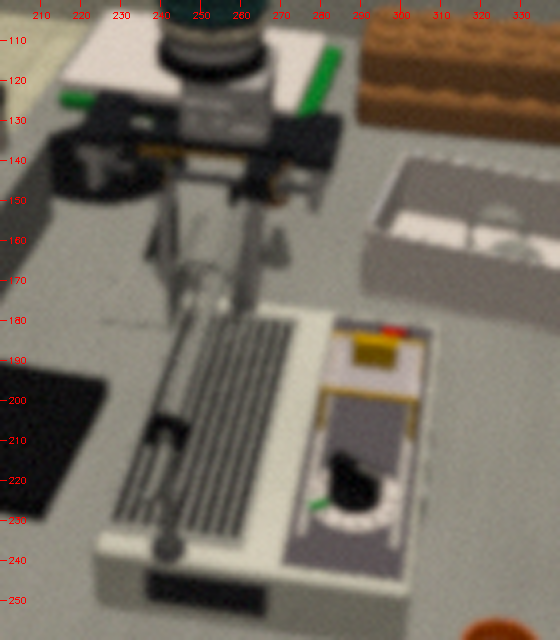

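```bash
python3 -m handwheel '{"delta_pos":[[0,0,14],[0,0,14],[0,0,10],[0,0,6],[0,0,0],[0,0,0],[0,0,0],[0,0,0]],"rotation":[[0,0,0],[0,0,0],[0,0,0],[0,0,0],[0,0,0],[0,0,0],[0,0,0],[0,0,0]],"claw":[1,1,1,1,1,1,1,1]}'
python3 -m handwheel '{"delta_pos":[[0,0,2],[0,0,2],[0,0,2],[0,0,1.5],[0,0,0],[0,0,0],[0,0,0],[0,0,0]],"rotation":[[0,0,0],[0,0,0],[0,0,0],[0,0,0],[0,0,0],[0,0,0],[0,0,0],[0,0,0]],"claw":[1,1,1,1,1,1,1,1]}'
```

```text
time: 56.75
tool_pos: [0.6102, 0.0231, 0.1487]
ee_rot: [3.141, -0.001, 0.055]
wrist_force: [-0.6, 0.8, -0.9]
width: 0.0509
time: 57.75
tool_pos: [0.6101, 0.0231, 0.1408]
ee_rot: [3.141, -0.0, 0.055]
wrist_force: [-0.8, -0.0, -1.7]
width: 0.0508
```

```bash
python3 -m handwheel '{"delta_pos":[[0,0,1],[0,0,0.5],[0,0,0.5],[0,0,0],[0,0,0],[0,0,0],[0,0,0],[0,0,0]],"rotation":[[0,0,0],[0,0,0],[0,0,0],[0,0,0],[0,0,0],[0,0,0],[0,0,0],[0,0,0]],"claw":[1,1,1,1,1,1,1,1]}'
```

```text
time: 58.75
tool_pos: [0.6103, 0.0231, 0.14]
ee_rot: [3.141, -0.001, 0.055]
wrist_force: [-2.4, -0.2, 5.6]
width: 0.0509
```

Contact at the predicted height. I'll release and check mould 3.

```bash
python3 -m handwheel '{"delta_pos":[[0,0,0],[0,0,0],[0,0,0],[0,0,0],[0,0,0],[0,0,-20],[0,0,-50],[0,0,-60]],"rotation":[[0,0,0],[0,0,0],[0,0,0],[0,0,0],[0,0,0],[0,0,0],[0,0,0],[0,0,0]],"claw":[0,-0.2,-0.5,-0.5,-0.5,-0.5,-0.5,-0.5]}'
python3 - <<'E'
from obj import *
s=snap("side"); crop(s,200,100,340,260,4,"pics/n5.png")
s=snap("top")
print(fitm(s,(172,259),1.36))
plan(.3465,.2969,.26,-.21)
E
```

```text
time: 59.75
tool_pos: [0.6093, 0.0232, 0.2683]
ee_rot: [-3.141, 0.004, 0.055]
wrist_force: [0.5, 0.1, -0.4]
width: 0.0706
(array([0.34662839, 0.29670977, 1.34923684]), np.float64(874.0), np.int64(6764))
t59.9 tcp [0.6128 0.023  0.2781] rot [ 3.14  -0.016  0.055] w70.4 F [-0.3  0.9  1.1] -> tool mm [-251.1 -288.1   13.6] wz 0.265
```

View pics/n5.png

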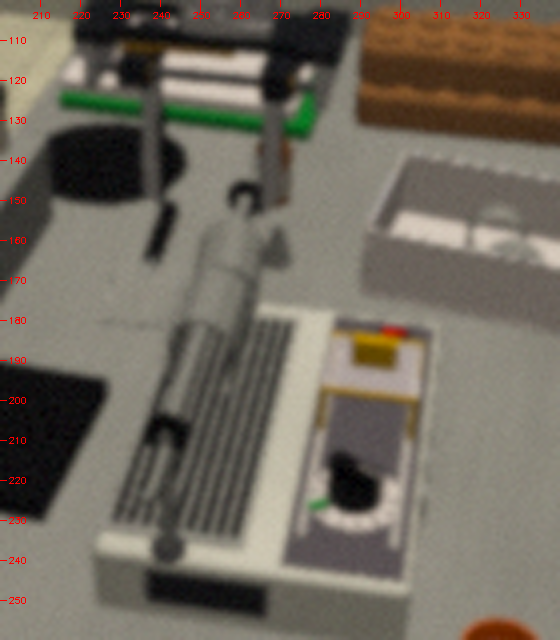

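```bash
python3 -m handwheel '{"delta_pos":[[-31.2,-36,0],[-31.2,-36,0],[-31.2,-36,0],[-31.2,-36,0],[-31.2,-36,0],[-31.2,-36,0],[-31.2,-36,0],[-31.2,-36,0]],"rotation":[[0,0,0],[0,0,0],[0,0,0],[0,0,0],[0,0,0],[0,0,0],[0,0,0],[0,0,0]],"claw":[-1,-1,-1,-1,-1,-1,-1,-1]}'
python3 -m handwheel '{"delta_pos":[[0,0,40],[0,0,40],[0,0,0],[0,0,0],[0,0,0],[0,0,0],[0,0,0],[0,0,0]],"rotation":[[0,0,0.133],[0,0,0.133],[0,0,0],[0,0,0],[0,0,0],[0,0,0],[0,0,0],[0,0,0]],"claw":[-1,-1,-1,-1,-1,-1,-1,-1]}'
python3 - <<'E'
from obj import *
s=snap("side"); crop(s,220,190,370,350,4,"pics/q1.png")
plan(.3465,.2969,.017,-.212)
E
```

```text
time: 60.85
tool_pos: [0.3437, 0.2978, 0.2681]
ee_rot: [3.141, 0.0, 0.055]
wrist_force: [0.3, 0.5, -0.6]
width: 0.0937
time: 61.85
tool_pos: [0.3451, 0.297, 0.189]
ee_rot: [-3.141, -0.0, -0.211]
wrist_force: [0.3, 0.4, -0.4]
width: 0.0942
t61.9 tcp [0.345  0.297  0.1888] rot [-3.142 -0.    -0.211] w94.2 F [ 0.3  0.2 -0.3] -> tool mm [  1.4  -0.2 171.8] wz 0.001
```

View pics/q1.png

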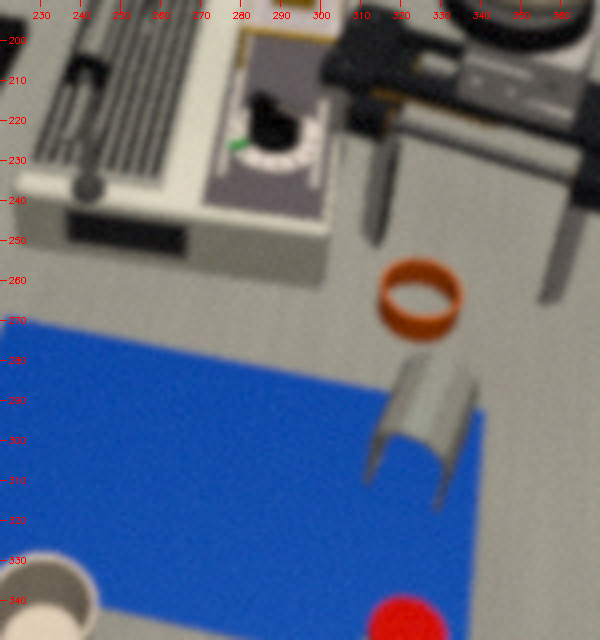

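```bash
python3 -m handwheel '{"delta_pos":[[1.4,0,30],[0,0,40],[0,0,40],[0,0,35],[0,0,17],[0,0,9.5],[0,0,0],[0,0,0]],"rotation":[[0,0,0],[0,0,0],[0,0,0],[0,0,0],[0,0,0],[0,0,0],[0,0,0],[0,0,0]],"claw":[-1,-1,-1,-1,-1,-1,-1,-1]}'
python3 -m handwheel '{"delta_pos":[[0,0,0],[0,0,0],[0,0,0],[0,0,0],[0,0,0],[0,0,0],[0,0,0],[0,0,0]],"rotation":[[0,0,0],[0,0,0],[0,0,0],[0,0,0],[0,0,0],[0,0,0],[0,0,0],[0,0,0]],"claw":[0,0.4,1,1,1,1,1,1]}'
python3 -m handwheel '{"delta_pos":[[0,0,-20],[0,0,-50],[0,0,-60],[0,0,-60],[0,0,-60],[0,0,-15],[0,0,0],[0,0,0]],"rotation":[[0,0,0],[0,0,0],[0,0,0],[0,0,-0.133],[0,0,-0.133],[0,0,0],[0,0,0],[0,0,0]],"claw":[1,1,1,1,1,1,1,1]}'
python3 - <<'E'
from obj import *
import fit
s=snap("side"); crop(s,220,150,370,300,4,"pics/q2.png")
P=fit.D(fit.p,(50,92,0))
plan(P[0],P[1],.242,.0543)
E
```

```text
time: 62.9
tool_pos: [0.3474, 0.2973, 0.0186]
ee_rot: [-3.14, -0.002, -0.211]
wrist_force: [-0.3, 0.3, 1.2]
width: 0.0938
time: 63.9
tool_pos: [0.3465, 0.2967, 0.0172]
ee_rot: [3.142, -0.0, -0.211]
wrist_force: [1.0, -0.3, -0.4]
width: 0.0507
time: 64.9
tool_pos: [0.3455, 0.2961, 0.2791]
ee_rot: [3.139, 0.005, 0.054]
wrist_force: [-0.4, 0.1, -1.8]
width: 0.0508
t65.0 tcp [0.3456 0.2962 0.2797] rot [3.139 0.004 0.055] w50.7 F [ 0.3  0.1 -0.8] -> tool mm [248.8 195.8  37.2] wz 0.0
```

View pics/q2.png

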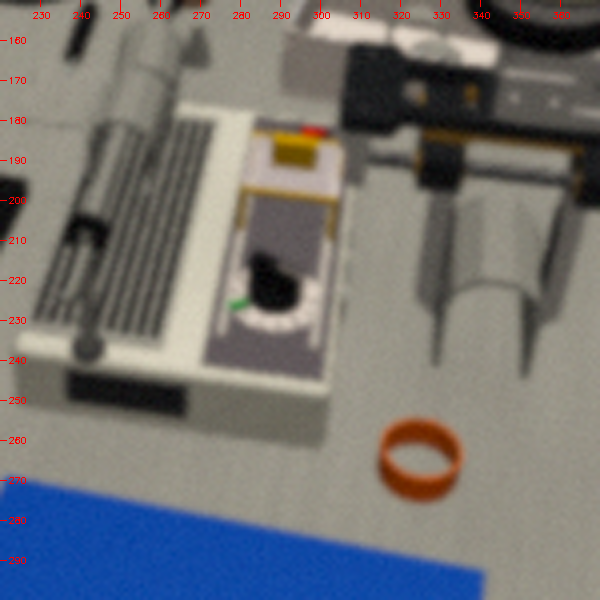

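```bash
python3 -m handwheel '{"delta_pos":[[35.5,28,0],[35.5,28,0],[35.5,28,0],[35.5,28,0],[35.5,28,0],[35.5,28,0],[35.5,28,0],[0,0,0]],"rotation":[[0,0,0],[0,0,0],[0,0,0],[0,0,0],[0,0,0],[0,0,0],[0,0,0],[0,0,0]],"claw":[1,1,1,1,1,1,1,1]}'
python3 -m handwheel '{"delta_pos":[[0,0,20],[0,0,20],[0,0,0],[0,0,0],[0,0,0],[0,0,0],[0,0,0],[0,0,0]],"rotation":[[0,0,0],[0,0,0],[0,0,0],[0,0,0],[0,0,0],[0,0,0],[0,0,0],[0,0,0]],"claw":[1,1,1,1,1,1,1,1]}'
python3 - <<'E'
from obj import *
import fit
s=snap("side"); crop(s,190,130,320,260,5,"pics/q3.png")
P=fit.D(fit.p,(50,92,0))
plan(P[0],P[1],.140,.0543)
E
```

```text
time: 66.05
tool_pos: [0.6066, 0.1123, 0.2786]
ee_rot: [3.141, 0.005, 0.051]
wrist_force: [-0.1, 1.4, -1.6]
width: 0.051
time: 67.05
tool_pos: [0.6053, 0.1146, 0.2423]
ee_rot: [3.142, -0.0, 0.055]
wrist_force: [-0.4, 0.6, -1.2]
width: 0.0509
t67.2 tcp [0.6053 0.1146 0.2422] rot [3.142 0.    0.055] w50.9 F [-0.1 -0.2 -1.6] -> tool mm [ -0.6   0.3 102.2] wz 0.001
```

View pics/q3.png

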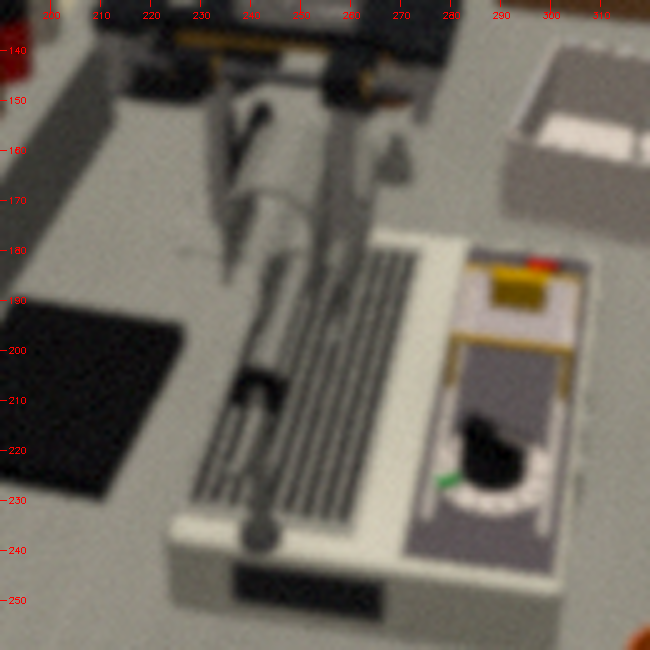

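Upright over the rail. Lowering.

```bash
python3 -m handwheel '{"delta_pos":[[0,0,15],[0,0,20],[0,0,20],[0,0,0],[0,0,15],[0,0,15],[0,0,8],[0,0,0]],"rotation":[[0,0,0],[0,0,0],[0,0,0],[0,0,0],[0,0,0],[0,0,0],[0,0,0],[0,0,0]],"claw":[1,1,1,1,1,1,1,1]}'
python3 -c "
from h import *
plan(.605,.1143,.140)"
python3 -m handwheel '{"delta_pos":[[0,0,2],[0,0,2],[0,0,2],[0,0,1.5],[0,0,0.5],[0,0,0],[0,0,0],[0,0,0]],"rotation":[[0,0,0],[0,0,0],[0,0,0],[0,0,0],[0,0,0],[0,0,0],[0,0,0],[0,0,0]],"claw":[1,1,1,1,1,1,1,1]}'
```

```text
time: 68.2
tool_pos: [0.6047, 0.1146, 0.148]
ee_rot: [3.141, 0.002, 0.055]
wrist_force: [-0.3, -0.4, -1.1]
width: 0.0513
t68.2 tcp [0.6047 0.1146 0.148 ] rot [3.141e+00 2.000e-03 5.500e-02] w51.3 F [-0.3 -0.4 -1.1] -> tool mm [0.3 0.3 8. ] wz None
time: 69.2
tool_pos: [0.6053, 0.1146, 0.1413]
ee_rot: [3.141, -0.0, 0.055]
wrist_force: [-0.9, 0.4, -0.8]
width: 0.0508
```

```bash
python3 -m handwheel '{"delta_pos":[[0,0,1],[0,0,0.5],[0,0,0.5],[0,0,0],[0,0,0],[0,0,0],[0,0,0],[0,0,0]],"rotation":[[0,0,0],[0,0,0],[0,0,0],[0,0,0],[0,0,0],[0,0,0],[0,0,0],[0,0,0]],"claw":[1,1,1,1,1,1,1,1]}'
python3 -m handwheel '{"delta_pos":[[0,0,0.3],[0,0,0],[0,0,0],[0,0,0],[0,0,0],[0,0,-20],[0,0,-50],[0,0,-60]],"rotation":[[0,0,0],[0,0,0],[0,0,0],[0,0,0],[0,0,0],[0,0,0],[0,0,0],[0,0,0]],"claw":[0,-0.2,-0.5,-0.5,-0.5,-0.5,-0.5,-0.5]}'
python3 - <<'E'
from obj import *
s=snap("side"); crop(s,190,130,320,260,5,"pics/q5.png")
s=snap("top"); crop(s,180,130,345,240,4,"pics/q6.png")
plan(.4808,.0905,.25)
E
```

```text
time: 70.2
tool_pos: [0.6054, 0.1146, 0.1401]
ee_rot: [3.142, -0.001, 0.055]
wrist_force: [-1.9, -0.3, 4.8]
width: 0.0508
time: 71.2
tool_pos: [0.6045, 0.1146, 0.2685]
ee_rot: [3.141, 0.004, 0.055]
wrist_force: [0.9, 0.3, 1.2]
width: 0.0704
t71.3 tcp [0.608  0.115  0.2784] rot [-3.141 -0.016  0.055] w70.7 F [-0.3  0.1  0.2] -> tool mm [-128.8   17.4   26.3] wz None
```

View pics/q5.png

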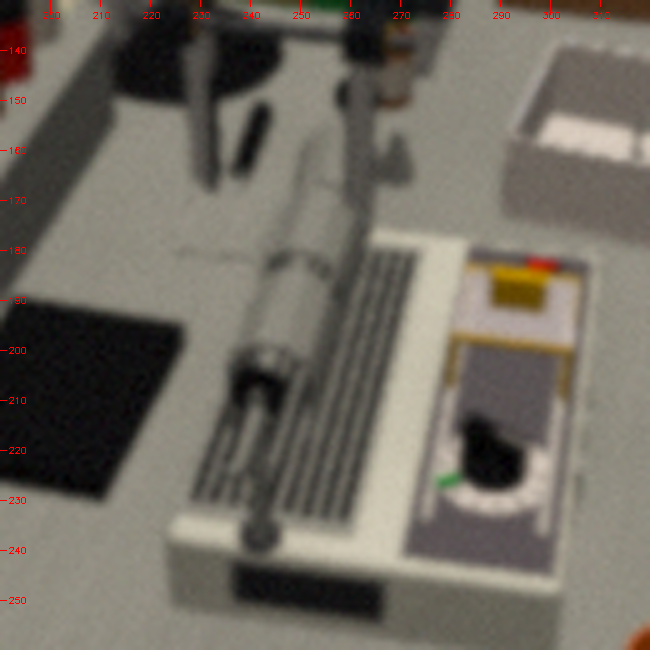

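View pics/q6.png

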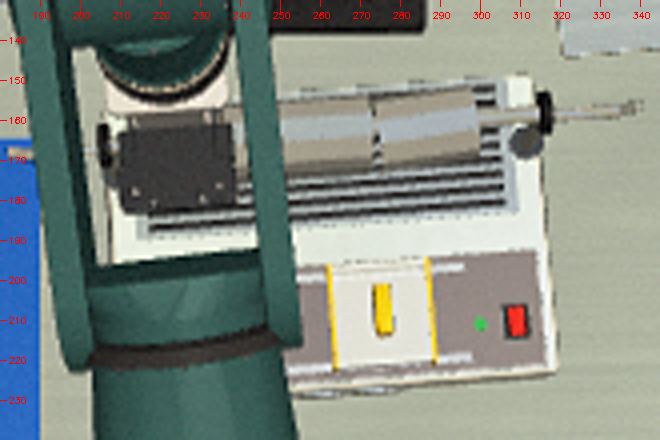

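Run:
```python
import cv2,numpy as np
im=cv2.imread("pics/top0.png"); u0,v0,u1,v1=222,194,256,230;k=18
c=cv2.resize(im[v0:v1,u0:u1],None,fx=k,fy=k,interpolation=cv2.INTER_CUBIC)
for u in range(u0,u1,2): cv2.putText(c,str(u),(int((u-u0+.5)*k)-8,8),0,.3,(0,0,255),1); cv2.line(c,(int((u-u0+.5)*k),10),(int((u-u0+.5)*k),16),(0,0,255),1)
for v in range(v0,v1,2): cv2.putText(c,str(v),(0,int((v-v0+.5)*k)+3),0,.3,(0,0,255),1)
cv2.imwrite("pics/kn.png",c)
p=im.astype(int); g=(p[:,:,1]-np.maximum(p[:,:,0],p[:,:,2])).clip(0)
sub=g[198:212,226:240]; ys,xs=np.mgrid[198:212,226:240]; w=np.where(sub>15,sub,0); print("green",(xs*w).sum()/w.sum(),(ys*w).sum()/w.sum(),w.sum())
```

```text
green 232.49832495812396 203.98827470686768 1194
```

View pics/kn.png

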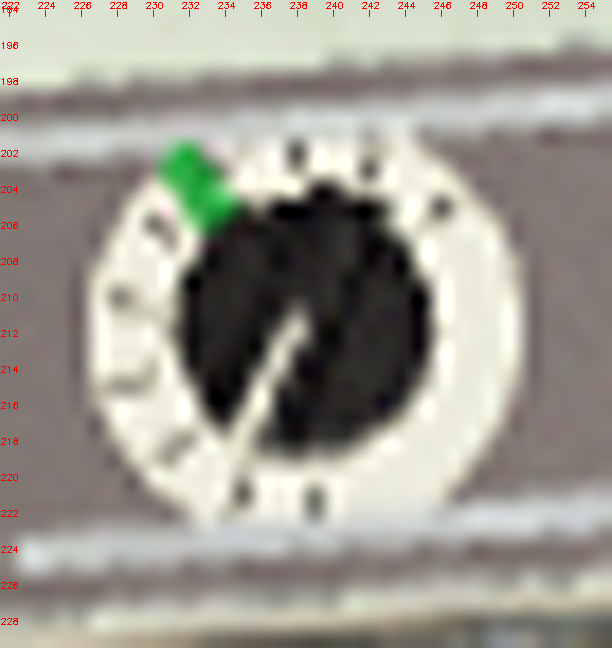

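Run:
```python
from h import *
from scipy.optimize import least_squares
T=np.array([(296,155),(368,170),(440,208),(160,230),(118,298),(130,382),(175,450),(242,492),(315,500)],float)
T=T/18+[222,194]-.5
s=snap("top")
W=np.array([back(s,t,.074) for t in T])
r=least_squares(lambda q:np.hypot(W[:,0]-q[0],W[:,1]-q[1])-q[2],[.48,.09,.03]); c=r.x; print("centre",c,r.fun.round(4))
a=lambda P:np.arctan2(P[1]-c[1],-(P[0]-c[0]))+.0543
print("ticks",[round(a(w),3) for w in W])
print("mark",a(back(s,(232.5,204.0),.074)),np.hypot(*(back(s,(232.5,204.0),.074)[:2]-c[:2])))
m0,m1=[np.array(q)/18+[222,194]-.5 for q in((185,163),(215,210))]
p0,p1=back(s,m0,.074),back(s,m1,.074); d=p0-p1; print("mark dir",np.arctan2(d[1],-d[0])+.0543)
q0,q1=[back(s,np.array(q)/18+[222,194]-.5,.104) for q in((297,325),(240,455))]; d=q1-q0; print("ptr dir",np.arctan2(d[1],-d[0])+.0543,q0,q1)
import fit; print(fit.D(fit.p,(-75,75,74)))
```

```text
centre [0.48225988 0.09213014 0.02926436] [-0.0005 -0.0007  0.0013 -0.0009  0.0013  0.0003 -0.0002 -0.0002 -0.0004]
ticks [np.float64(3.188), np.float64(-2.663), np.float64(-2.204), np.float64(2.25), np.float64(1.802), np.float64(1.328), np.float64(0.861), np.float64(0.404), np.float64(-0.02)]
mark 2.5773728000169958 0.02865297892671885
mark dir 2.644436304815611
ptr dir 0.48112065639611856 [0.47959789 0.09155559 0.104     ] [0.45861012 0.10110038 0.104     ]
[0.48076256 0.09053441 0.074     ]
```

Run:
```python
from h import *
from scipy.optimize import least_squares
T=np.array([(296,155),(368,170),(440,208),(160,230),(118,298),(130,382),(175,450),(242,492),(315,500)],float)
T=T/18+[222,194]-.5
s=snap("top")
W=np.array([back(s,t,.074) for t in T]); K=np.array([7,8,9,5,4,3,2,1,0])
for free in(0,1):
  def f(q):
    a=K*(4.2/9)-(.0543 if not free else q[3])
    return np.r_[W[:,0]-(q[0]-q[2]*np.cos(a)),W[:,1]-(q[1]+q[2]*np.sin(a))]
  r=least_squares(f,[.48,.09,.03,.0543]); c=r.x; y=c[3] if free else .0543
  print(c,(r.fun*1000).round(1))
  for m in((232.5,204.0),(231.8,202.55),(233.4,205.2)):
    P=back(s,m,.074); print("mark",np.arctan2(P[1]-c[1],-(P[0]-c[0]))+y,np.hypot(*(P[:2]-c[:2])))
```

```text
[0.48187509 0.09274547 0.02902537 0.0543    ] [ 0.2  1.4  4.2 -1.9 -1.2 -1.8 -1.2 -0.3  0.6  1.6  2.5  0.2  0.4  1.3
 -0.6 -2.  -2.3 -1.2]
mark 2.602689026579881 0.02861886537411337
mark 2.6257358859529645 0.033430760600510055
mark 2.6089028153619025 0.024095550055289336
[0.48247822 0.09261769 0.02911374 0.13221157] [-0.6 -0.3  1.7 -0.8  0.4 -0.2 -0.1  0.  -0.2 -0.5  0.7 -0.8 -1.   0.9
  0.  -0.4 -0.1  1.2]
mark 2.6648834245042408 0.02819368839047291
mark 2.690520460435555 0.03299484663697019
mark 2.6682046359810467 0.023668244035982784
```

```bash
python3 -m handwheel '{"delta_pos":[[-41.3,5.4,0],[-41.3,5.4,0],[-41.3,5.4,0],[0,0,0],[0,0,0],[0,0,0],[0,0,0],[0,0,0]],"rotation":[[0,0,0],[0,0,0],[0,0,0],[0,0,-0.18],[0,0,-0.18],[0,0,-0.18],[0,0,-0.18],[0,0,-0.18]],"claw":[-0.2,-0.2,-0.2,-0.2,-0.2,-0.2,-0.2,-0.2]}'
python3 -m handwheel '{"delta_pos":[[0,0,25],[0,0,25],[0,0,0],[0,0,0],[0,0,0],[0,0,0],[0,0,0],[0,0,0]],"rotation":[[0,0,-0.18],[0,0,0],[0,0,0],[0,0,0],[0,0,0],[0,0,0],[0,0,0],[0,0,0]],"claw":[-0.2,-0.2,-0.2,-0.2,-0.2,-0.2,-0.2,-0.2]}'
python3 - <<'E'
from obj import *
s=snap("side"); crop(s,220,110,350,260,5,"pics/k1.png")
plan(.4818,.0918,.085,1.15)
E
```

```text
time: 72.5
tool_pos: [0.4814, 0.0916, 0.2661]
ee_rot: [-3.138, 0.003, 0.961]
wrist_force: [0.6, 0.0, 1.0]
width: 0.0559
time: 73.5
tool_pos: [0.4825, 0.0917, 0.2191]
ee_rot: [3.141, -0.0, 1.135]
wrist_force: [0.6, -0.2, 0.7]
width: 0.0564
t73.5 tcp [0.4825 0.0917 0.2191] rot [ 3.141 -0.     1.135] w56.6 F [ 0.   0.4 -0.1] -> tool mm [ -0.2  -0.7 134.1] wz -0.015
```

View pics/k1.png

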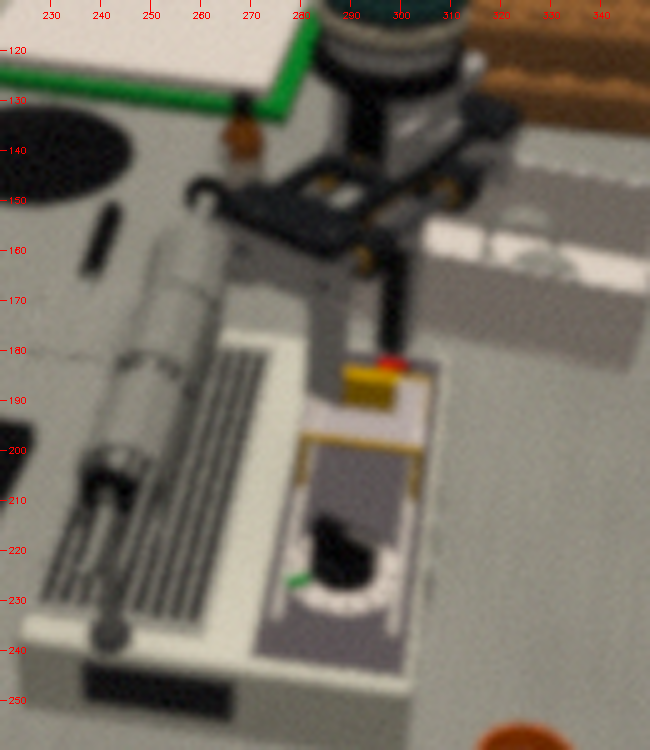

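```bash
python3 -m handwheel '{"delta_pos":[[0,-0.7,30],[0,0,40],[0,0,35],[0,0,20],[0,0,8],[0,0,0],[0,0,0],[0,0,0]],"rotation":[[0,0,-0.015],[0,0,0],[0,0,0],[0,0,0],[0,0,0],[0,0,0],[0,0,0],[0,0,0]],"claw":[-0.2,-0.2,-0.2,-0.2,-0.2,-0.2,-0.2,-0.2]}'
python3 -c "
from h import *
plan(.4818,.0918,.085,1.15)
s=snap('side'); crop(s,220,150,350,260,5,'pics/k2.png')"
```

```text
time: 74.55
tool_pos: [0.4826, 0.092, 0.0871]
ee_rot: [3.14, -0.001, 1.15]
wrist_force: [0.3, -0.2, -0.0]
width: 0.0566
t74.5 tcp [0.4826 0.092  0.0871] rot [ 3.14e+00 -1.00e-03  1.15e+00] w56.6 F [ 0.3 -0.2 -0. ] -> tool mm [-0.5 -0.6  2.1] wz 0.0
```

View pics/k2.png

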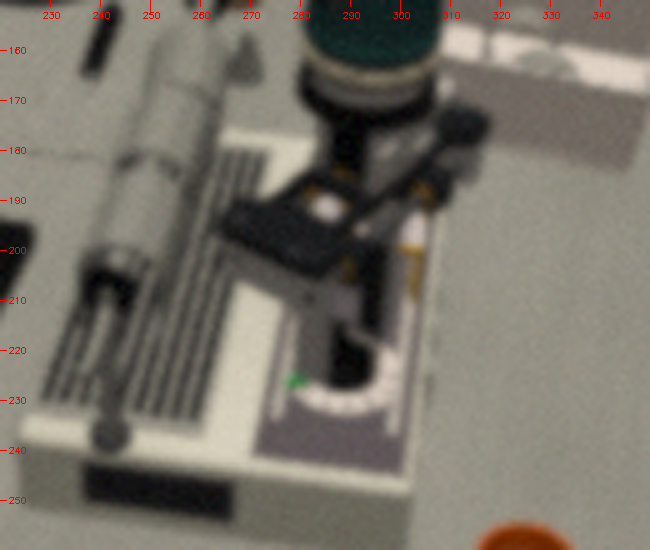

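```bash
python3 -m handwheel '{"delta_pos":[[0,0,1],[0,0,0],[0,0,0],[0,0,0],[0,0,0],[0,0,0],[0,0,0],[0,0,0]],"rotation":[[0,0,0],[0,0,0],[0,0,0],[0,0,0],[0,0,0],[0,0,0],[0,0,0],[0,0,0]],"claw":[0.2,0.5,0.7,1,1,1,1,1]}'
python3 -c "
from h import *
plan(.4818,.0918,.085,1.15)
print(robot.get_obs()['wrist_torque'].round(2))"
```

```text
time: 75.6
tool_pos: [0.4806, 0.0893, 0.0848]
ee_rot: [-3.141, 0.006, 1.149]
wrist_force: [-2.8, -6.5, 1.8]
width: 0.0126
t75.6 tcp [0.4806 0.0893 0.0848] rot [-3.141  0.006  1.149] w12.6 F [-2.8 -6.5  1.8] -> tool mm [ 2.7  0.  -0.2] wz -0.001
[-1.17  0.48  0.03]
```

```bash
python3 -m handwheel '{"delta_pos":[[-2.8,0,0],[0,0,0],[0,0,0],[0,0,0],[0,0,0],[0,0,0],[0,0,0],[0,0,0]],"rotation":[[0,0,0],[0,0,0],[0,0,0.1],[0,0,0.13],[0,0,0.13],[0,0,0.13],[0,0,0.13],[0,0,0.1]],"claw":[1,1,1,1,1,1,1,1]}'
python3 -c "
from h import *
plan(.4808,.0895,.085,-.97)
print(robot.get_obs()['wrist_torque'].round(2))"
```

```text
time: 76.6
tool_pos: [0.4811, 0.0897, 0.0849]
ee_rot: [-3.142, -0.001, 0.427]
wrist_force: [0.2, -0.7, -1.7]
width: 0.0127
t76.6 tcp [0.4811 0.0897 0.0849] rot [-3.142e+00 -1.000e-03  4.270e-01] w12.7 F [ 0.2 -0.7 -1.7] -> tool mm [-0.3  0.1 -0.1] wz 1.397
[-0.03 -0.2   0.08]
```

```bash
python3 -m handwheel '{"delta_pos":[[0,0,0],[0,0,0],[0,0,0],[0,0,0],[0,0,0],[0,0,0],[0,0,0],[0,0,0]],"rotation":[[0,0,0.15],[0,0,0.15],[0,0,0.15],[0,0,0.15],[0,0,0.15],[0,0,0.15],[0,0,0.15],[0,0,0.15]],"claw":[1,1,1,1,1,1,1,1]}'
python3 -m handwheel '{"delta_pos":[[0,0,0],[0,0,0],[0,0,0],[0,0,0],[0,0,0],[0,0,0],[0,0,0],[0,0,0]],"rotation":[[0,0,0.08],[0,0,0.08],[0,0,0.01],[0,0,0],[0,0,0],[0,0,0],[0,0,0],[0,0,0]],"claw":[1,1,1,1,1,1,1,1]}'
python3 -c "
from h import *
plan(.4808,.0895,.085,-.97)
print(robot.get_obs()['wrist_torque'].round(2))"
```

```text
time: 77.6
tool_pos: [0.4822, 0.0895, 0.0849]
ee_rot: [-3.139, -0.002, -0.775]
wrist_force: [2.9, -0.5, -4.2]
width: 0.0127
time: 78.6
tool_pos: [0.4822, 0.0894, 0.0849]
ee_rot: [-3.139, -0.002, -0.939]
wrist_force: [5.3, -0.8, -4.7]
width: 0.0132
t78.6 tcp [0.4822 0.0894 0.0849] rot [-3.139e+00 -2.000e-03 -9.390e-01] w13.2 F [ 5.3 -0.8 -4.7] -> tool mm [-0.9  1.1 -0.1] wz 0.031
[-0.1  -1.01 -0.01]
```

```bash
python3 -m handwheel '{"delta_pos":[[0,0,0],[0,0,0],[0,0,0],[0,0,0],[0,0,-30],[0,0,-50],[0,0,-50],[0,0,0]],"rotation":[[0,0,0],[0,0,0],[0,0,0],[0,0,0],[0,0,0],[0,0,0],[0,0,0],[0,0,0]],"claw":[0.6,0.3,0,0,0,0,0,0]}'
python3 -c "
from h import *
plan(.487,-.25,.215,.054)"
```

```text
time: 79.6
tool_pos: [0.4831, 0.0896, 0.2204]
ee_rot: [-3.133, -0.006, -0.94]
wrist_force: [0.7, -0.3, -0.3]
width: 0.0467
t79.6 tcp [0.4831 0.0896 0.2204] rot [-3.133 -0.006 -0.94 ] w46.7 F [ 0.7 -0.3 -0.3] -> tool mm [276.5 197.3   5.2] wz -0.994
```

```bash
python3 -m handwheel '{"delta_pos":[[46,33,0],[46,33,0],[46,33,0],[46,33,0],[46,33,0],[46,33,0],[0,0,0],[0,0,0]],"rotation":[[0,0,0],[0,0,0],[0,0,0],[0,0,0],[0,0,0],[0,0,0],[0,0,-0.16],[0,0,-0.16]],"claw":[0,0,0,0,0,0,0,0]}'
python3 - <<'E'
from h import *
plan(.487,-.25,.215,.054)
im=snap("top","pics/t5.png")["color"][:,:,::-1]; u0,v0,u1,v1=222,194,256,230;k=18
c=cv2.resize(im[v0:v1,u0:u1],None,fx=k,fy=k,interpolation=cv2.INTER_CUBIC); cv2.imwrite("pics/kn2.png",c)
s=snap("side","pics/s5.png"); crop(s,260,195,320,245,10,"pics/kn3.png")
E
```

```text
time: 80.6
tool_pos: [0.4826, -0.2509, 0.2128]
ee_rot: [-3.142, 0.004, -0.617]
wrist_force: [-0.1, 0.1, -0.6]
width: 0.0469
t80.6 tcp [ 0.4826 -0.2509  0.2128] rot [-3.142  0.004 -0.617] w46.9 F [-0.1  0.1 -0.6] -> tool mm [ 3.  -3.3 -2.2] wz -0.671
```

View pics/kn2.png

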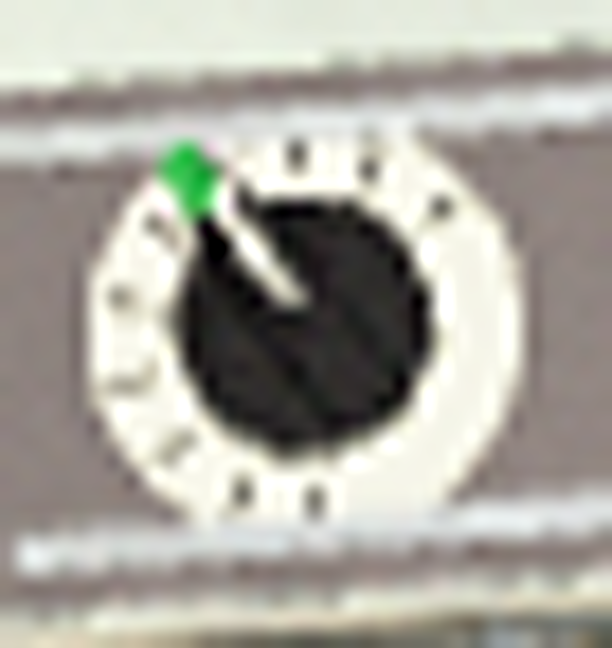

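View pics/kn3.png

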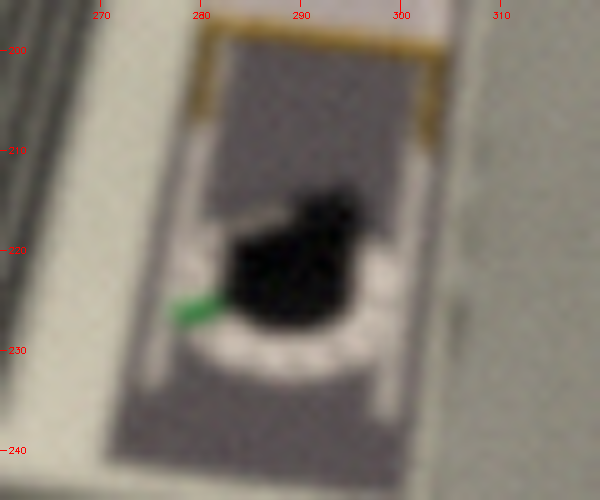

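View pics/t5.png

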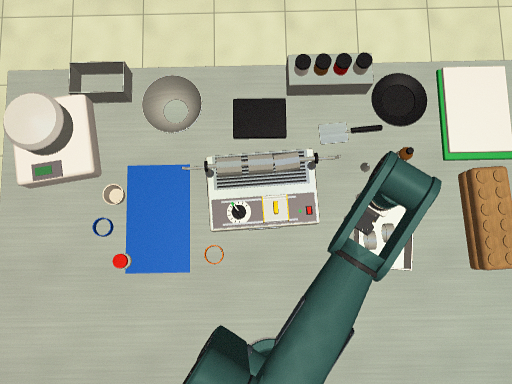

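Run:
```python
from h import *
s=snap("top"); im=s["color"].astype(float)
# pointer pixels: bright inside the knob (crop coords -> px)
g=im.mean(2)
k=8; u0,v0=228,200
big=cv2.resize(g[v0-4:v0+24,u0-4:u0+24],None,fx=k,fy=k,interpolation=cv2.INTER_CUBIC)
ys,xs=np.mgrid[0:big.shape[0],0:big.shape[1]]; U=(xs+.5)/k-.5+u0-4; V=(ys+.5)/k-.5+v0-4
# rows from v=206.5 to 210.3 : weighted col centroid around expected line
P=[]
for v in np.arange(205.5,210.2,.25):
    r=np.argmin(abs(V[:,0]-v)); ue=238-(210-v)*.75
    m=(abs(U[r]-ue)<2.0); w=(big[r][m]-70).clip(0); 
    P.append(((U[r][m]*w).sum()/w.sum(),V[r,0]))
P=np.array(P); print(P.round(2).tolist())
W=np.array([back(s,p,.104) for p in P]); 
vx,vy,x0,y0=cv2.fitLine(W[:,:2].astype(np.float32),cv2.DIST_HUBER,0,1e-4,1e-4).ravel()
if vx<0: vx,vy=-vx,-vy
print("ptr world",np.arctan2(vy,-vx))
for c in((.48226,.09213),(.48188,.09275),(.48248,.09262)):
    print("line offset from centre mm",1000*((c[0]-x0)*vy-(c[1]-y0)*vx))
    M=back(s,(232.5,204.0),.074); print("mark world",np.arctan2(M[1]-c[1],-(M[0]-c[0])))
```

```text
[[234.07, 205.44], [234.31, 205.69], [234.54, 205.94], [234.79, 206.19], [235.03, 206.44], [235.22, 206.69], [235.38, 206.94], [235.51, 207.19], [235.61, 207.44], [235.71, 207.69], [235.85, 207.94], [236.08, 208.19], [236.3, 208.44], [236.52, 208.69], [236.73, 208.94], [236.95, 209.19], [237.15, 209.44], [237.34, 209.69], [237.51, 209.94]]
ptr world 2.5195777
line offset from centre mm -0.5600648
mark world 2.523066454868758
line offset from centre mm -1.2853471
mark world 2.5484244712900113
line offset from centre mm -0.8301041
mark world 2.5327028997941237
```

```bash
python3 -m handwheel '{"delta_pos":[[0,0,0],[0,0,0],[0,0,0],[0,0,0],[0,0,0],[0,0,0],[0,0,0],[0,0,0]],"rotation":[[0,0,-0.17],[0,0,-0.17],[0,0,-0.17],[0,0,-0.16],[0,0,0],[0,0,0],[0,0,0],[0,0,0]],"claw":[1,1,1,1,1,1,1,1]}'
python3 - <<'E'
from h import *
import fit
s=snap("top"); p=fit.p
for uv in((275.8,206.8),(273.2,206.5),(278.3,206.5)):
    P=back(s,uv,.141); d=P[:2]-p[:2]; c,si=np.cos(p[2]),np.sin(p[2]); print(P, "dryer", (c*d[0]+si*d[1])*1000,(-si*d[0]+c*d[1])*1000)
A=fit.D(p,(-75,-75,0)); plan(A[0],A[1],.215,.054)
crop(s,255,190,295,225,15,"pics/g0.png")
E
```

```text
time: 81.75
tool_pos: [0.4835, -0.2503, 0.2149]
ee_rot: [3.142, -0.0, 0.049]
wrist_force: [-0.2, 0.8, -0.2]
width: 0.0003
[ 0.48750977 -0.01765896  0.141     ] dryer -74.13511730457967 -33.4000998410091
[ 0.48850873 -0.01027415  0.141     ] dryer -72.73680873395031 -26.08039614189737
[ 0.48823463 -0.02480252  0.141     ] dryer -73.79905751190131 -40.57247044996731
t81.9 tcp [ 0.4835 -0.2503  0.2149] rot [ 3.141 -0.     0.05 ] w0.7 F [-0.5  0.1  0. ] -> tool mm [ 1.480e+01 -1.906e+02 -1.000e-01] wz -0.004
```

View pics/g0.png

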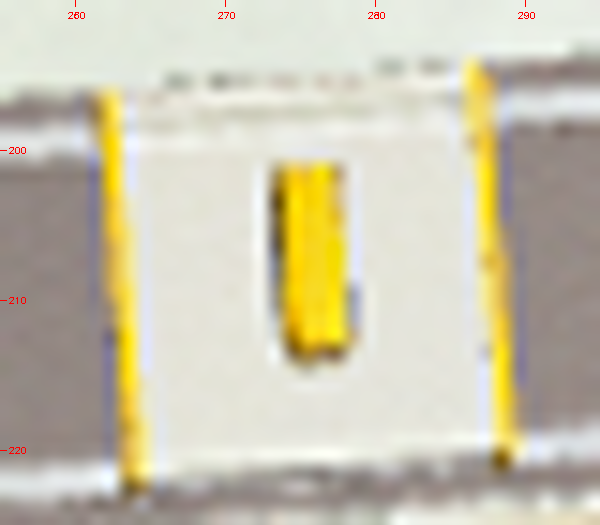

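```bash
python3 -m handwheel '{"delta_pos":[[4.9,-47.6,0],[4.9,-47.6,0],[4.9,-47.6,0],[0,-47.6,0],[0,0,30],[0,0,35],[0,0,25],[0,0,0]],"rotation":[[0,0,0],[0,0,0],[0,0,0],[0,0,0],[0,0,0],[0,0,0],[0,0,0],[0,0,0]],"claw":[1,1,1,1,1,1,1,1]}'
python3 - <<'E'
from h import *
import fit
s=snap("side"); crop(s,230,120,340,250,5,"pics/g1.png")
A=fit.D(fit.p,(-75,-75,0)); plan(A[0],A[1],.124,.054)
E
```

```text
time: 82.9
tool_pos: [0.487, -0.0589, 0.1227]
ee_rot: [-3.14, 0.005, 0.05]
wrist_force: [0.0, -0.4, -0.3]
width: 0.0006
t83.0 tcp [ 0.4896 -0.0597  0.1265] rot [ 3.141e+00 -2.000e-03  5.000e-02] w0.6 F [-0.5 -0.5  0.7] -> tool mm [-0.7 -0.4  2.5] wz -0.004
```

View pics/g1.png

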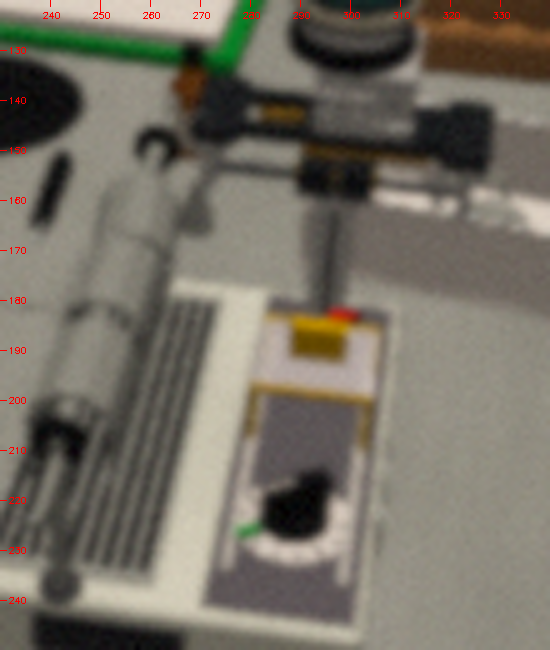

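```bash
python3 -m handwheel '{"delta_pos":[[0,-10,0],[0,-14,0],[0,-16,0],[0,-16,0],[0,-16,0],[0,-16,0],[0,-16,0],[0,0,0]],"rotation":[[0,0,-0.004],[0,0,0],[0,0,0],[0,0,0],[0,0,0],[0,0,0],[0,0,0],[0,0,0]],"claw":[1,1,1,1,1,1,1,1]}'
python3 -m handwheel '{"delta_pos":[[0,-6,0],[0,-6,0],[0,-4,0],[0,-4,0],[0,-3,0],[0,-3,0],[0,0,0],[0,0,0]],"rotation":[[0,0,0],[0,0,0],[0,0,0],[0,0,0],[0,0,0],[0,0,0],[0,0,0],[0,0,0]],"claw":[1,1,1,1,1,1,1,1]}'
python3 - <<'E'
from h import *
import fit
s=snap("side"); crop(s,230,120,340,250,5,"pics/g2.png")
A=fit.D(fit.p,(-75,61,0)); plan(A[0],A[1],.124,.054)
E
```

```text
time: 84.05
tool_pos: [0.4826, 0.0461, 0.1246]
ee_rot: [-3.14, 0.001, 0.056]
wrist_force: [-0.0, 0.4, -0.3]
width: 0.0001
time: 85.05
tool_pos: [0.4821, 0.0709, 0.1253]
ee_rot: [-3.141, -0.001, 0.054]
wrist_force: [-0.1, -0.0, -0.6]
width: 0.0002
t85.2 tcp [0.482  0.0706 0.1252] rot [-3.141e+00 -1.000e-03  5.400e-02] w0.4 F [0.1 0.2 0.3] -> tool mm [-0.1 -6.   1.2] wz -0.0
```

View pics/g2.png

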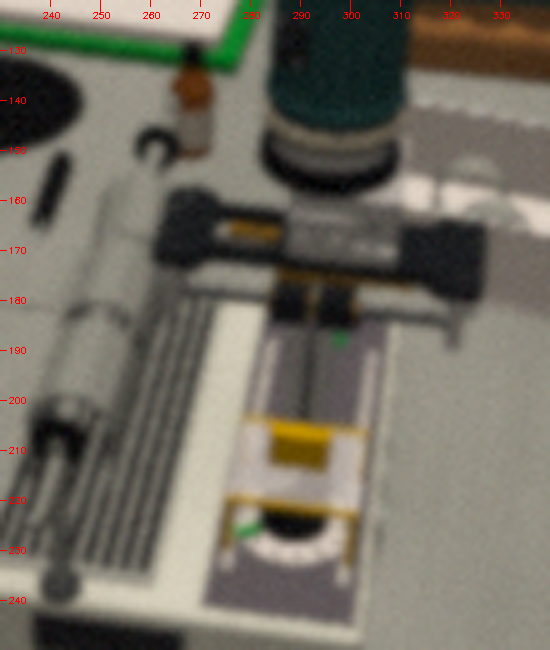

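```bash
python3 -m handwheel '{"delta_pos":[[0,-2,0],[0,-2,0],[0,-2,0],[0,-2,0],[0,-1,0],[0,-1,0],[0,0,0],[0,0,0]],"rotation":[[0,0,0],[0,0,0],[0,0,0],[0,0,0],[0,0,0],[0,0,0],[0,0,0],[0,0,0]],"claw":[1,1,1,1,1,1,1,1]}'
```

```text
time: 86.2
tool_pos: [0.4818, 0.0736, 0.1253]
ee_rot: [3.127, -0.0, 0.051]
wrist_force: [0.3, -16.4, 0.8]
width: 0.0006
```

```bash
python3 -m handwheel '{"delta_pos":[[0,10,0],[0,10,0],[0,0,-30],[0,0,-50],[0,20,-20],[0,60,0],[0,60,0],[0,60,0]],"rotation":[[0,0,0],[0,0,0],[0,0,0],[0,0,0],[0,0,0],[0,0,0],[0,0,0],[0,0,0]],"claw":[1,1,1,1,1,1,1,1]}'
python3 -m handwheel '{"delta_pos":[[-20,58,0],[-20,58,0],[-20,58,0],[-20,58,0],[0,0,0],[0,0,0],[0,0,0],[0,0,0]],"rotation":[[0,0,0],[0,0,0],[0,0,0],[0,0,0],[0,0,0],[0,0,0],[0,0,0],[0,0,0]],"claw":[1,1,1,1,1,1,1,1]}'
python3 - <<'E'
from h import *
import fit
s=snap("top","pics/f0.png"); crop(s,180,140,345,240,4,"pics/f1.png")
print("tab end px",proj(s,fit.D(fit.p,(-75,75,141))),"hood edges",[proj(s,fit.D(fit.p,(-75,75+d,115))) for d in(36,-36)])
t=snap("side","pics/f2.png"); crop(t,210,120,340,260,5,"pics/f3.png")
plan(.4,-.4,.2)
E
```

```text
time: 87.2
tool_pos: [0.4932, -0.1405, 0.2251]
ee_rot: [-3.141, -0.001, 0.055]
wrist_force: [1.0, -0.1, -0.1]
width: 0.0003
time: 88.2
tool_pos: [0.4264, -0.3739, 0.2253]
ee_rot: [3.141, -0.001, 0.056]
wrist_force: [0.8, -0.1, -0.4]
width: 0.0005
tab end px [237.89409862 209.86724379] hood edges [array([225.84959865, 211.67907145]), array([250.57498989, 209.875966  ])]
t88.4 tcp [ 0.426  -0.3746  0.2251] rot [ 3.141 -0.     0.055] w0.6 F [ 0.9 -0.4 -1. ] -> tool mm [-27.4  23.9  25.1] wz None
```

View pics/f1.png

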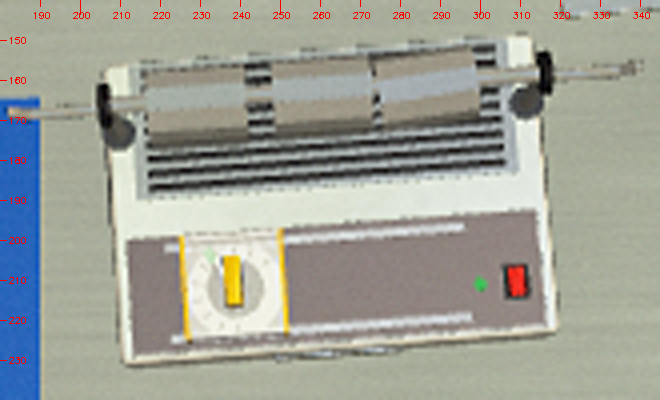

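View pics/f3.png

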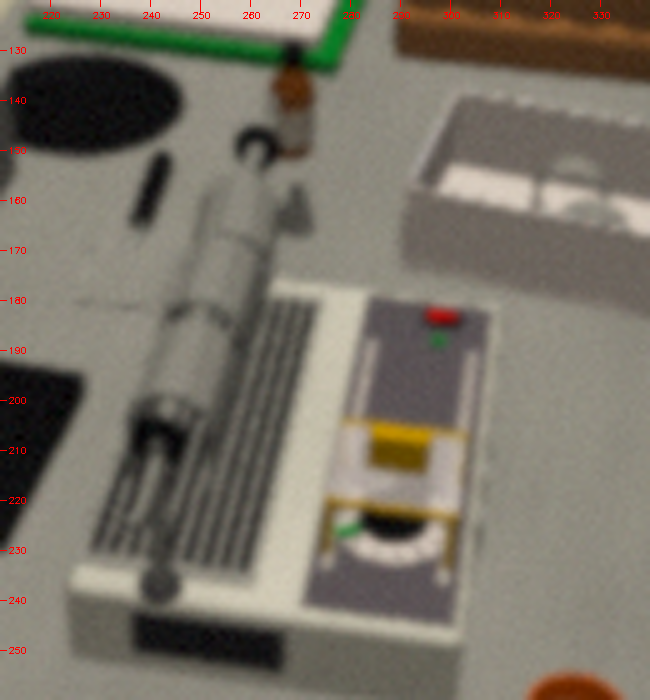

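View pics/f0.png

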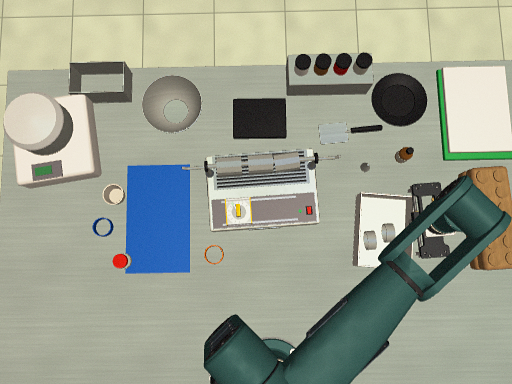

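```bash
python3 -c "
from bench import robot
print(robot.close_job())"
```

```text
the job is handed in; nothing more can be done
None
```

The dryer changeover is done and handed in at about 88 s of the 208 s allowed.

- **Rings:** both came off the pegs without snagging and stand in the white tub.
- **Moulds:** all three hang mouth down along the rail, visible side by side in both camera views. The second one tipped about 40° in the gripper, probably when the grip slackened, and met the rail crooked at about 32 N. I set it back level on the mat, gripped it again and hung it.
- **Regulator:** I turned the pointer to the green mark before moving the guard. My last measurement put the pointer at 2.51–2.52 rad and the mark at 2.50–2.55 rad (world axes). A hand-read estimate from the same picture put the pointer 0.03–0.05 rad short. I judged that on the mark and left it.
- **Guard:** it started about 12 mm along its track. I pushed it to the end stop, where the force rose to 16 N. In the last picture the tab and hood edges are within about 0.5 pixel of where they should be when fully closed.

In the last pictures the listed bystanders look to be where they started, and the gripper is clear of everything. The ruling on the result itself was not reported.

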